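# Hold the engraver's sprung lid at the interlock check mark

### The job

We are testing the lid interlock on the bench laser engraver. First clear the jar of screws off the lid: stand it upright in the empty grey tray, without dropping it, and let go of it. Then lift the sprung lid by its handle until the black line on the end of the lid is in line with the red check pointer on the quadrant, and finish holding it there by the handle, because the lid springs shut if let go; leave the pointer where it is clamped and the cup, tape and bottle where they stand.

Things in the scene. Friction and masses are not known exactly. Their poses are not given: they have to be found in the camera images.
- engraver: Fixed bench laser engraver, white/grey case 400 (x) x 320 (y) x 105 mm. Origin: centre of its underside, z up. Front looks to own -y. Shut lid covers own x -130..+200, y -155..+155 mm, its flat top 129 mm above the bench. Console with red stop button (top 128 mm) at own x -200..-134. Hinge axis: along own x at own y +150, z 118 mm. Behind it a yellow hose and grey filter box.
- lid (a joint): Angle of the sprung lid, rad: 0 shut, grows as the front edge is lifted (limit 1.2). Flat panel 330 x 305 x 22 mm with dark window, about 0.5 kg. Spring and weight push it shut: at the handle, along its arc, this takes about 5 to 6 N at first, 7 to 11 N at the mark; it snaps shut when let go. A black line on its +x end face runs straight out from the hinge axis.
- lid_handle (a point): Black bow handle on the lid near its front edge: round bar 12 mm thick, 120 mm between end posts, along own x (parallel to the hinge); turns with the lid. Origin: middle of the bar's axis, 40 mm above the lid's face (34 mm free under the bar); own z away from the lid, own y to the hinge. Shut: at engraver own x +35, y -120, z 169 mm, i.e. 270 mm before and 51 mm above the hinge axis.
- lid_hinge (a point): Point on the hinge axis level with the middle of the handle (engraver own x +35, y +150, z 118 mm); its axes turn with the lid: x along the hinge, y from the front edge to the rear.
- check_pointer (a joint): Angle, rad, at which the red check pointer is clamped on the quadrant, about the same axis and from the same zero as the lid: on the mark the two joint values are equal. Anywhere from 0.28 to 0.56. Held only by its thumbscrew's friction. The quadrant is a fixed aluminium arc at engraver own x 210 to 213 mm, 154 to 176 mm from the hinge axis, top about 260 mm above the bench.
- pointer_tip (a point): Outer tip of the red check pointer, 218 mm from the hinge axis, 16 mm beyond the +x end of the lid. The pointer is a red block 32 x 16 mm with a black thumbscrew and a red finger 8 mm wide pointing straight away from the hinge axis; own y points from the tip to the axis.
- jar: Closed glass jar of screws with a brass lid, standing on the engraver's lid: 56 mm diameter to 58 mm up, brass lid 53 mm diameter from 64 to 78 mm, about 0.25 kg. Origin: centre of its underside, z up.
- tray: Empty grey plastic tray, loose on the bench, 220 (x) x 160 (y) mm outside, walls 4 mm thick and 22 mm high, floor 4 mm thick, 0.9 kg. Origin: centre of its underside.
- travel_cup: Grey travel cup with purple sleeve and black lid, 82 mm wide, 125 mm tall; bystander. Origin: centre of its underside.
- tape_roll: Roll of buff tape lying flat, 100 mm diameter, 36 mm high; bystander. Origin: centre of its underside.
- cleaner_bottle: Red bottle with white cap, 64 mm diameter, 170 mm tall; bystander. Origin: centre of its underside.

How it is judged:
By the outcome, as a careful person would: the job done as asked, in the order asked, and still so for the second after the job is handed in, while the arm keeps its last pose, push and grip.
It also fails if it takes over 58 s, if anything falls off the work surface, if the arm or the gripper's body presses on something with over 40 N, if the wrist force passes 120 N, or if a joint passes its speed limit or range.

### The arm

A 6-joint arm with a two-finger parallel gripper is mounted at the origin on the work surface. World frame = base frame: x ahead of the robot, y to its left, z up, the work surface at z = 0. Lengths are in mm, angles in degrees, forces in N, time in s.
With the tool pointing down it reaches from about 350 to 850 mm from the base axis. Payload 8.1 kg.
Tool frame: the origin (TCP) lies on the centre line of the jaws, within the pads' length; the fingertips stand 8 mm ahead of it and the grasp point (between the pads) lies 11 mm behind it; x points along the fingers, z is the direction in which the jaws open and shut, and the axes are right-handed (so a half turn about x gives the same grasp; the last joint's range is limited). The gripper opens to 85 mm and grips with 20 to 120 N. Pads are 22 mm wide; open, the fingers measure 114 mm over their backs; the gripper's body (76 mm by 85 mm) begins 54 mm behind the grasp point. The pads swing forward as they close: fully open they stand 13 mm farther back than shut.
Start: joints at [-78.805, 7.471, 85.268, -0, 87.261, -4.893], TCP at [166.295, -576.499, 239.292] pointing down, gripper open.
Joint ranges: [-169.43, 169.43], [-51.17, 129.36], [1.28, 143.12], [-76.62, 256.62], [0, 156.53], [-152.29, 152.29]. Speed limits (degrees/s): [136.94, 136.94, 159.86, 180, 180, 180].

### API

Orientations are given as [roll, pitch, yaw] about the fixed x, y, z axes, in that order (R = Rz(yaw) Ry(pitch) Rx(roll)).
In Python, from bench import r, vision, order gives the robot as it stands. The module is installed in compiled form; this text tells all that it offers.
- The arm moves only by the shell command python3 -m jog 'ROWS' [FORCE]. ROWS is JSON, a list of rows, each a list of 3 entries, a list of its own where there are three numbers: the shift along the world's x, y, z in m, then the turn, a rotation vector about the world's x, y, z in rad, then the opening, from -1 (shut) to 1 (fully open). A call has 1 to 5 rows; each row is the pose to reach, as a shift and turn from the pose commanded when the call began; what a row does not reach only later rows make up. A row lasts 1/12 s, in which the tool goes at most 41.7 mm and 7.16 degrees, less where a joint would pass 70% of its speed; a pose out of reach is approached as far as the arm can. A call with a gripper value outside its range is refused whole. The fingers move at their own pace and stop on an object; FORCE is the grip in N (left out, the last holds). Time passes only in rows, so rows that repeat a pose let the fingers close. It gives the time, the measured TCP pose, the force and the opening at its end, in the units of the state.
- r.sense(): the state, without advancing time (a new reading comes with each control period).
- vision.snapshot(name): name is "scene" or "top"; returns the picture (480x640x3 uint8, red, green, blue); there is no depth.
- vision.camera_model(name): a dict with "fov_y" (degrees; the focal length in pixels is half the picture's height over the tangent of half this angle, whatever the lens; pixels are square), "cx", "cy" (the principal point, pixels), "D" ([k1, k2, p1, p2, k3] as OpenCV has them; the pictures are not rectified), "world_to_cam" (4x4, takes a point from world to camera coordinates). Camera axes: x right, y down, z forward; pixel columns grow to the right and rows downward; lengths in mm; the calibration is good to about 2 mm. A picture is of the moment at which its call begins. camera_model takes no time and is no camera call.
- order.hand_in(): hands the job in, once; it reports no verdict.
The state is a dict: "time": time; "joint_pos": joint angles; "qd": joint speeds; "joint_efforts": joint torques, N m; "tool_pos": TCP position; "tcp_rot": TCP orientation; "ft_force": force on the tool from outside, world axes, zero at the start; "wrist_torque": the same for the moment, N m; "finger_gap": finger opening in mm.
Only numpy, scipy, OpenCV 4.12 (cv2) and the standard library are available. Lean on these libraries where they do the work, as an engineer would, in place of code of your own. Each camera call takes 0.05 s, during which the arm holds its last target.

## Working session

There is one attempt and no reset: what is moved stays moved. The work goes in short steps, Python scripts to look and compute and a shell command to move; the robot and the scene stay as the last step left them, time stands still between calls to the robot, and variables do not carry over. Pictures are saved under pics/ and viewed, and the job is handed in when it is done.

```bash
mkdir -p pics
python3 - <<'E'
from bench import r, vision, order
import cv2
print(r.sense())
for n in ("scene","top"):
    im=vision.snapshot(n); cv2.imwrite(f"pics/{n}0.png",im[:,:,::-1]); print(vision.camera_model(n))
E
```

```text
{'time': 0.0, 'joint_pos': array([-7.88050449e+01,  7.51579996e+00,  8.53290989e+01,  2.55416087e-03,
        8.72609166e+01, -4.89152358e+00]), 'qd': array([-0.07230942,  0.08153072, -0.03015905,  0.04849429,  0.09643474,
       -0.05580529]), 'joint_efforts': array([ 1.81727322e-03, -5.69403327e+01, -5.00544977e+01, -6.13652855e-05,
        1.49704213e-02,  1.06981670e-05]), 'tool_pos': array([ 166.20202638, -575.97143436,  238.23892754]), 'tcp_rot': array([173.72744989,  89.89415372,  99.81380416]), 'ft_force': array([-0.01629869, -0.10979712, -0.50559356]), 'wrist_torque': array([-0.01743007,  0.00514576,  0.00936627]), 'finger_gap': 85.54478085843454}
{'fov_y': 57.01686141145425, 'cx': 317.1644202849716, 'cy': 232.29893150406014, 'D': array([-0.0008932,  0.       ,  0.       ,  0.       ,  0.       ]), 'world_to_cam': array([[ 3.94515160e-01,  9.18713810e-01,  1.79645097e-02,
        -1.68536590e+02],
       [ 5.67508533e-01, -2.28230959e-01, -7.91103466e-01,
        -2.53566096e+02],
       [-7.22697623e-01,  3.22297323e-01, -6.11418500e-01,
         1.60673999e+03],
       [ 0.00000000e+00,  0.00000000e+00,  0.00000000e+00,
         1.00000000e+00]])}
{'fov_y': 54.77031194561698, 'cx': 314.37862392318954, 'cy': 235.6210452131939, 'D': array([-0.12297479,  0.        ,  0.        ,  0.        ,  0.        ]), 'world_to_cam': array([[-2.43107539e-02, -9.99660793e-01,  9.34266388e-03,
        -8.16063995e+01],
       [-9.89365261e-01,  2.27176862e-02, -1.43667282e-01,
         5.94846612e+02],
       [ 1.43406306e-01, -1.27359670e-02, -9.89581945e-01,
         1.09396701e+03],
       [ 0.00000000e+00,  0.00000000e+00,  0.00000000e+00,
         1.00000000e+00]])}
```

View pics/scene0.png

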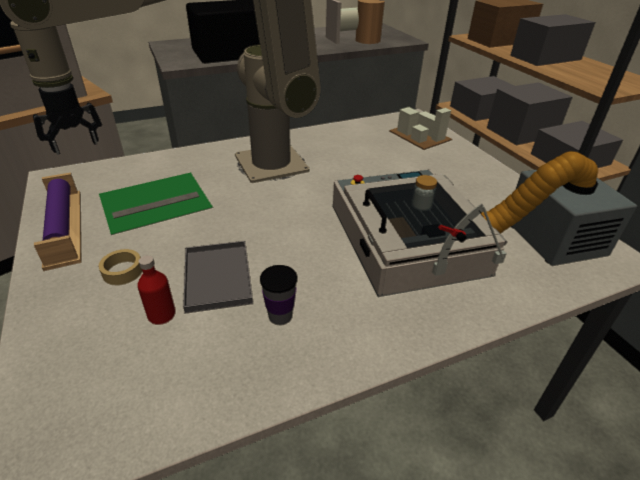

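View pics/top0.png

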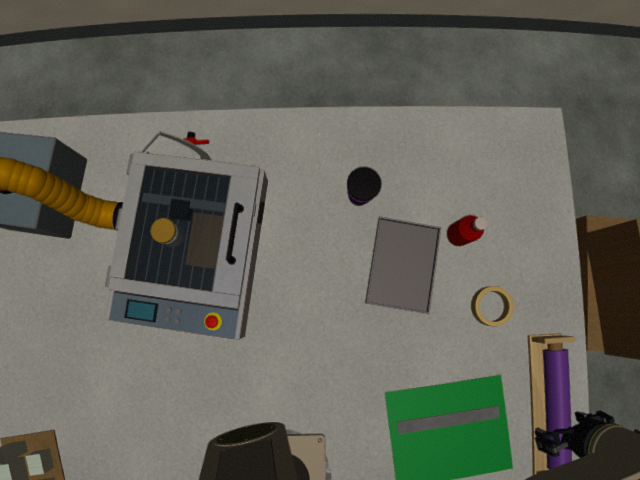

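The scene camera shows the engraver on the right with its handle at about (378,208), the jar at (427,190) and the red pointer at (447,231). The top camera shows the engraver at (185,245), jar lid at (163,231), handle from (238,207) to (231,260), and tray at (403,265).

```bash
cat > h.py <<'E'
import numpy as np, cv2
from bench import r, vision, order
def cam(n):
    m=vision.camera_model(n); f=240/np.tan(np.radians(m['fov_y']/2))
    K=np.array([[f,0,m['cx']],[0,f,m['cy']],[0,0,1.]]); return K,np.array(m['D'],float),np.array(m['world_to_cam'])
def ray(n,uv):
    K,D,T=cam(n); p=cv2.undistortPoints(np.array([[uv]],float),K,D)[0,0]
    d=T[:3,:3].T@np.array([p[0],p[1],1.]); return -T[:3,:3].T@T[:3,3], d/np.linalg.norm(d)
def onz(n,uv,z):
    o,d=ray(n,uv); return o+d*(z-o[2])/d[2]
def onplane(n,uv,p0,nn):
    o,d=ray(n,uv); return o+d*(np.dot(np.array(p0)-o,nn)/np.dot(d,nn))
def tri(a,b):
    (o1,d1),(o2,d2)=ray('scene',a),ray('top',b)
    s=np.linalg.lstsq(np.c_[d1,-d2],o2-o1,rcond=None)[0]
    p,q=o1+s[0]*d1,o2+s[1]*d2; return (p+q)/2,np.linalg.norm(p-q)
def proj(n,P):
    K,D,T=cam(n); return cv2.projectPoints(np.atleast_2d(np.array(P,float)),cv2.Rodrigues(T[:3,:3])[0],T[:3,3],K,D)[0][:,0]
def snap(n,name):
    im=vision.snapshot(n); cv2.imwrite(f"pics/{name}.png",im[:,:,::-1]); return im
def crop(src,dst,x0,y0,x1,y1,k):
    im=cv2.imread(f"pics/{src}.png")[y0:y1,x0:x1]; cv2.imwrite(f"pics/{dst}.png",cv2.resize(im,None,fx=k,fy=k,interpolation=cv2.INTER_CUBIC))
E
python3 - <<'E'
from h import *
crop('top0','t_eng',100,120,300,345,2.6) if 0 else crop('top0','t_eng',90,120,290,345,2.6)
crop('scene0','s_eng',325,160,525,300,4)
for s in('top','scene'):
    im=cv2.imread(f'pics/{s}0.png'); hsv=cv2.cvtColor(im,cv2.COLOR_BGR2HSV)
    for nm,lo,hi in(('red',(0,170,60),(6,255,255)),('gold',(12,120,90),(25,255,255))):
        m=cv2.inRange(hsv,lo,hi)
        if nm=='red': m|=cv2.inRange(hsv,(174,170,60),(180,255,255))
        k,l,st,c=cv2.connectedComponentsWithStats(m)
        print(s,nm,[(st[i].tolist(),c[i].round(1).tolist()) for i in range(1,k) if st[i,4]>25])
E
```

```text
top red [([185, 137, 24, 7, 87], [196.6, 140.6]), ([458, 216, 26, 26, 392], [468.3, 229.0]), ([206, 316, 11, 12, 103], [211.1, 321.3])]
top gold [([0, 159, 43, 37, 1113], [19.3, 177.3]), ([34, 176, 17, 23, 144], [44.1, 189.6]), ([43, 181, 16, 22, 135], [52.3, 193.5]), ([51, 186, 16, 21, 128], [60.1, 197.5]), ([57, 191, 18, 20, 131], [67.2, 202.6]), ([64, 196, 18, 19, 128], [74.9, 207.0]), ([72, 198, 44, 30, 766], [97.0, 212.9]), ([587, 216, 45, 15, 361], [602.5, 221.8]), ([151, 218, 24, 24, 449], [162.3, 229.8]), ([588, 257, 15, 94, 768], [592.8, 317.0]), ([475, 286, 38, 40, 441], [493.4, 305.7]), ([205, 315, 13, 14, 41], [210.6, 321.3]), ([547, 338, 17, 12, 85], [556.3, 344.8]), ([1, 431, 63, 49, 872], [39.6, 450.5]), ([534, 454, 3, 20, 27], [534.4, 464.3])]
scene red [([354, 175, 9, 6, 43], [357.8, 177.6]), ([439, 225, 27, 11, 116], [450.5, 229.7]), ([138, 268, 30, 56, 1144], [153.0, 295.2])]
scene gold [([358, 0, 26, 4, 76], [371.2, 1.2]), ([479, 0, 62, 7, 286], [508.4, 2.3]), ([451, 34, 163, 63, 2308], [558.1, 68.1]), ([0, 45, 20, 6, 60], [9.5, 47.3]), ([614, 71, 26, 28, 472], [628.5, 85.3]), ([78, 77, 33, 26, 349], [91.7, 91.8]), ([438, 102, 192, 78, 2223], [543.8, 153.4]), ([0, 106, 46, 16, 259], [21.8, 113.6]), ([390, 128, 60, 20, 219], [420.1, 139.5]), ([42, 173, 28, 6, 52], [55.6, 175.7]), ([533, 172, 16, 15, 100], [539.1, 179.2]), ([416, 175, 21, 11, 173], [426.2, 180.2]), ([527, 178, 15, 14, 92], [532.5, 185.1]), ([520, 184, 16, 14, 93], [526.3, 191.1]), ([514, 189, 13, 15, 80], [518.8, 196.5]), ([34, 191, 47, 77, 797], [69.7, 230.2]), ([487, 193, 34, 36, 507], [501.2, 212.3]), ([38, 242, 34, 14, 173], [55.3, 248.6]), ([99, 250, 41, 26, 309], [118.1, 262.8])]
```

```bash
ls pics
```

```text
s_eng.png
scene0.png
t_eng.png
top0.png
```

View pics/t_eng.png

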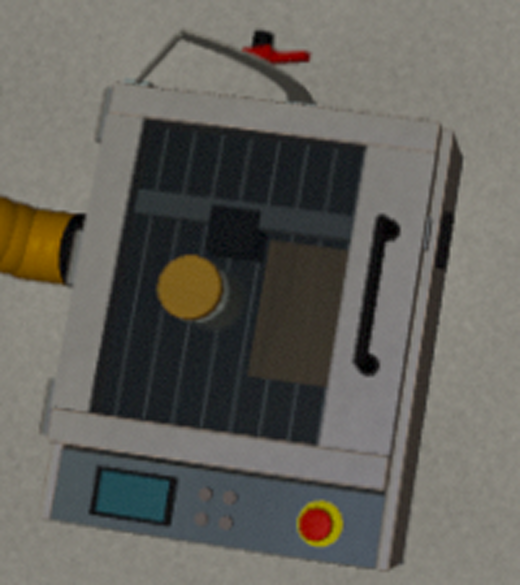

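View pics/s_eng.png

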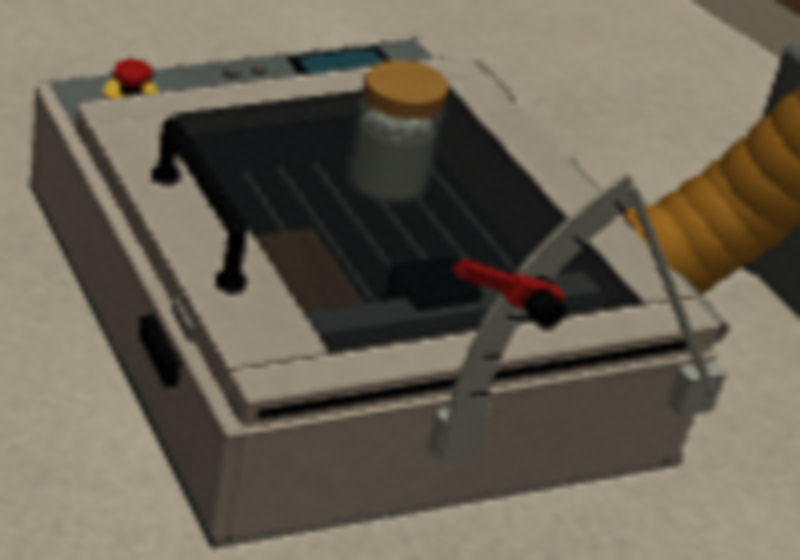

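```bash
python3 - <<'E'
from h import *
c=lambda p,s=2.6,o=(90,120):(p[0]/s+o[0],p[1]/s+o[1])
px=[c(p) for p in[(442,122),(386,487),(52,408),(108,85)]]
W=np.array([onz('top',p,129)[:2] for p in px]); O=np.array([(200,-155),(-130,-155),(-130,155),(200,155)],float)
def fit(O,W):
    a,b=O-O.mean(0),W-W.mean(0); th=np.arctan2((a[:,0]*b[:,1]-a[:,1]*b[:,0]).sum(),(a*b).sum())
    R=np.array([[np.cos(th),-np.sin(th)],[np.sin(th),np.cos(th)]]); t=W.mean(0)-R@O.mean(0); return th,R,t
th,R,t=fit(O,W); print(np.degrees(th),t,(O@R.T+t-W).round(1).tolist())
# scene check: lid corners
sp=[c(p,4,(325,160)) for p in[(240,415),(80,108),(475,62),(725,328)]]
W2=np.array([onz('scene',p,129)[:2] for p in sp]); th2,R2,t2=fit(O,W2); print(np.degrees(th2),t2,(O@R2.T+t2-W2).round(1).tolist())
e=lambda x,y,z:np.r_[R@[x,y]+t,z]
print('handle pred',e(35,-120,169), 'top px',proj('top',[e(-25,-120,169),e(95,-120,169)]).tolist(),'scene',proj('scene',[e(-25,-120,169),e(95,-120,169)]).tolist())
print('handle meas', onz('top',c((389,222)),169),onz('top',c((367,362)),169))
jt=tri((426.5,180.3),(162.5,230)); print('jar lid',jt)
print('jar from top (z207)',onz('top',(163,229.9),207),'scene',onz('scene',(426.5,176.5),207))
print('red stop',e(-167,0,128))
for col in (0,):pass
# pointer tip
for nm,st,tp in(('tip',c((458,266),4,(325,160)),c((309,57))),):
    P,err=tri(st,tp); H=e(213,150,118); v=P-H; y=np.r_[R@[0,1],0]; x=np.r_[R@[1,0],0]; print(nm,P,err,'own x',v@x+213,'ang',np.arctan2(v[2],-v@y),'rad',np.hypot(v[2],v@y))
# plane own x=216
n=np.r_[R@[1,0],0]; y=np.r_[R@[0,1],0]
for cm,q in(('scene',c((458,266),4,(325,160))),('top',c((309,57)))):
    P=onplane(cm,q,e(216,150,118),n); v=P-e(216,150,118); print(cm,np.arctan2(v[2],-v@y),np.hypot(v[2],v@y))
# tray
im=cv2.imread('pics/top0.png');
tc=[(379,217),(440,228),(429,313),(365,303)]
for p in tc: print(onz('top',p,22))
E
python3 -c "
from h import *
crop('top0','t_tray',335,150,535,335,3.2)
crop('scene0','s_tray',90,225,310,335,3.6)"
```

```text
-9.646083181231694 [578.6552297  210.21662589] [[5.2, -4.1], [1.7, 0.7], [-19.1, 9.3], [12.2, -5.9]]
-9.096455074534587 [584.76318629 207.2635412 ] [[-0.7, 2.5], [-2.7, -4.5], [-3.4, 2.6], [6.8, -0.6]]
handle pred [593.05297729  86.04857499 169.        ] top px [[227.36404504969937, 256.11257179832376], [236.58848316993806, 202.58820768946487]] scene [[368.4942067421443, 191.44095650856394], [384.75584873500793, 217.88110945921574]]
handle meas [645.72492914  69.26488956 169.        ] [526.92434161  87.81884324 169.        ]
jar lid (array([589.31603259, 230.24605423, 203.79881077]), np.float64(1.1620187174453769))
jar from top (z207) [588.68837078 227.58519891 207.        ] scene [577.61449533 238.29513567 207.        ]
red stop [414.01634492 238.19943522 128.        ]
tip [778.54379526 131.05891441 215.63142695] 2.7333298875499787 own x 210.32626145085686 ang 0.46512274679889015 rad 217.66856222005381
scene 0.48029409549958146 221.90620084936577
top 0.39012904767985257 205.97909029622153
[ 639.61149373 -260.27022648   22.        ]
[ 608.06026892 -415.06768729   22.        ]
[ 395.88098149 -374.82091258   22.        ]
[ 425.40702021 -216.44523473   22.        ]
```

View pics/t_tray.png

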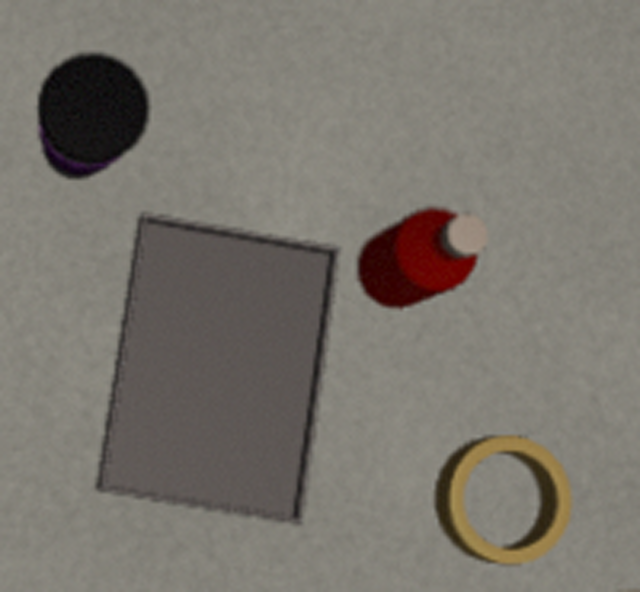

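Run:
```python
from h import *
c=lambda p,s=2.6,o=(90,120):(p[0]/s+o[0],p[1]/s+o[1])
O=np.array([(200,-155),(-130,-155),(-130,155),(200,155)],float)
from scipy.optimize import least_squares
px=np.array([c(p) for p in[(442,122),(386,488),(60,443),(108,85)]])
sp=np.array([c(p,4,(325,160)) for p in[(240,415),(80,108),(475,62),(725,328)]])
hp=np.array([c((389,222)),c((367,364))])
sh=np.array([c((178,122),4,(325,160)),c((237,226),4,(325,160))])
P3=np.vstack([np.c_[O,[129]*4],[[95,-120,169],[-25,-120,169]]])
def W(p,P): 
    a=np.radians(p[2]);R=np.array([[np.cos(a),-np.sin(a),0],[np.sin(a),np.cos(a),0],[0,0,1]]);return np.array(P)@R.T+[p[0],p[1],0]
def res(p,split=False):
    a=proj('top',W(p,P3))-np.vstack([px,hp]); b=proj('scene',W(p,P3))-np.vstack([sp,sh[::-1]])
    return (a,b) if split else np.r_[a.ravel(),b.ravel()]
s=least_squares(res,[582,208,-9],loss='soft_l1'); print(s.x); print(*[v.round(1).tolist() for v in res(s.x,True)],sep='\n')
p=s.x; e=lambda *P:W(p,[P])[0]
print('handle',e(35,-120,169))
x=W([0,0,p[2]],[[1,0,0]])[0]; y=W([0,0,p[2]],[[0,1,0]])[0]
tip=(c((458,266),4,(325,160)),c((309,57)))
P,err=tri(*tip);v=P-e(216,150,118);print('tip',P,err,'ownx',v@x+216,'ang',np.arctan2(v[2],-v@y),np.hypot(v[2],v@y))
for cm,q in zip(('scene','top'),tip):
    P=onplane(cm,q,e(216,150,118),x); v=P-e(216,150,118); print(cm,np.arctan2(v[2],-v@y),np.hypot(v[2],v@y))
for an in(.35,.4,.45,.5,.55):
    T=e(216,150-218*np.cos(an),118+218*np.sin(an)); print(an,proj('scene',T),proj('top',T))
print('measured px',tip)
np.save('eng.npy',p)
tr=lambda q:c(q,3.2,(335,150))
t4=np.array([onz('top',tr(q),22)[:2] for q in[(141,214),(336,249),(299,522),(97,490)]]);print(t4,t4.mean(0))
print('cup',onz('top',tr((94,108)),125),'bottle cap',onz('top',tr((466,234)),170),'tape',onz('top',tr((510,500)),36))
```

```text
[572.20471512 210.71336982  -8.73284471]
[[0.4, -0.7], [0.6, 0.8], [-6.8, -1.0], [0.8, -1.6], [-3.8, -0.9], [-3.7, -1.8]]
[[0.0, -4.1], [-2.9, -2.4], [-2.0, -3.1], [-0.5, -2.0], [0.2, 0.2], [-1.9, 0.1]]
handle [588.57966689  86.79056742 169.        ]
tip [778.54379526 131.05891441 215.63142695] 2.7333298875499787 ownx 216.04072682410222 ang 0.4593014356840646 220.2268696236476
scene 0.4627047472108989 218.89163195735532
top 0.45081652413360196 220.30110387652005
0.35 [[433.83188747 235.43835873]] [[213.74703021 145.52315981]]
0.4 [[436.34192957 231.51370262]] [[211.03280766 143.77479373]]
0.45 [[439.07288838 227.59140071]] [[208.06366469 142.00154308]]
0.5 [[442.01937456 223.68435603]] [[204.84268386 140.20890185]]
0.55 [[445.17492766 219.80578526]] [[201.37432838 138.4027658 ]]
measured px ((439.5, 226.5), (208.84615384615384, 141.92307692307693))
[[ 639.92896077 -260.44376805]
 [ 608.54164389 -415.09895542]
 [ 395.62344191 -373.38964007]
 [ 425.0792312  -217.20633905]] [ 517.29331944 -316.53467565]
cup [ 700.01338202 -213.70831469  125.        ] bottle cap [ 594.04878158 -465.6044005   170.        ] tape [ 406.57907593 -537.83288203   36.        ]
```

```bash
python3 - <<'E'
from h import *
crop('top0','z1',215,155,275,315,5) 
crop('top0','z2',100,130,220,170,6)
crop('scene0','z3',340,165,410,285,5)
crop('scene0','z4',380,210,515,280,5.8)
E
cd pics; python3 -c "
import cv2,numpy as np
def pad(ims):
    H=max(i.shape[0] for i in ims); return np.hstack([cv2.copyMakeBorder(i,0,H-i.shape[0],0,4,0) for i in ims])
a=pad([cv2.imread('z1.png')[:600],cv2.imread('z3.png')[:600]]);cv2.imwrite('za.png',a[:600]);print(a.shape)
"
```

```text
(600, 658, 3)
```

View pics/za.png

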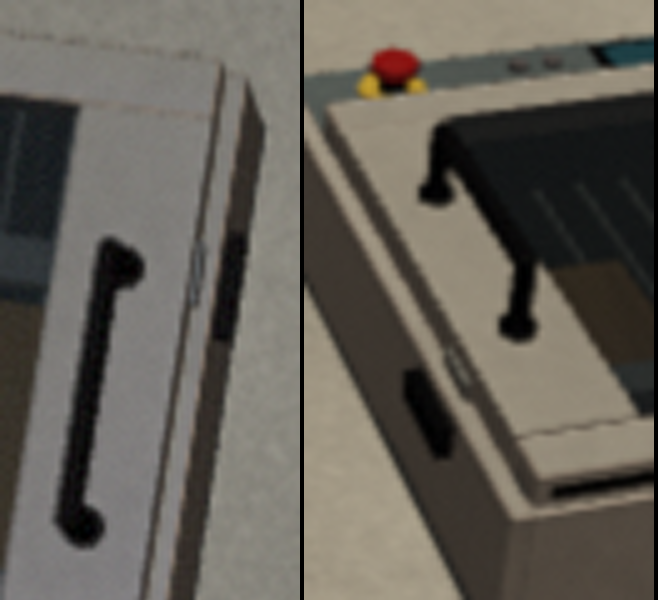

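View pics/z4.png

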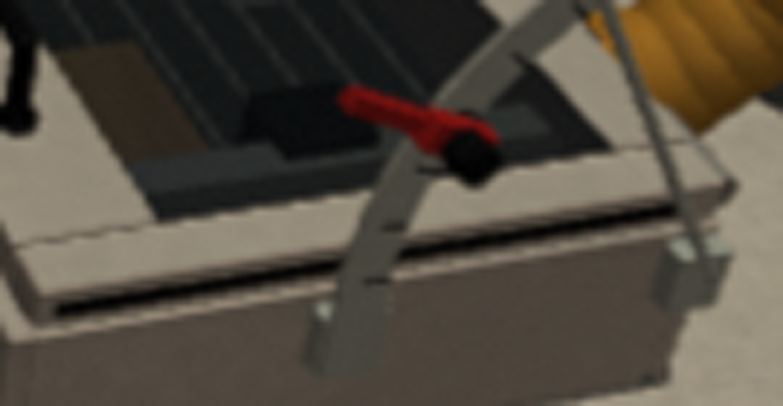

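View pics/z2.png

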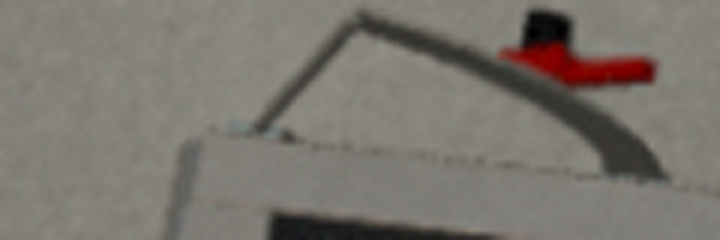

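Run:
```python
from h import *
from scipy.optimize import least_squares
z3=lambda a,b:((a-304)/5+340,b/5+165); z1=lambda a,b:(a/5+215,b/5+155); z4=lambda a,b:(a/5.8+380,b/5.8+210); z2=lambda a,b:(a/6+100,b/6+130)
obs=[('top',(200,-155,129),z1(221,66)),('top',(95,-120,169),z1(106,252)),('top',(-25,-120,169),z1(71,508)),('top',(-130,-155,129),(386/2.6+90,488/2.6+120)),
('scene',(-25,-120,169),z3(448,128)),('scene',(95,-120,169),z3(526,250)),('scene',(-130,-155,129),z3(330,106)),('scene',(200,-155,129),z3(535,472)),('scene',(200,-155,118),z3(548,492)),
('scene',(200,-200+45,105),z3(520,505))]
def W(p,P): 
    a=np.radians(p[2]);R=np.array([[np.cos(a),-np.sin(a),0],[np.sin(a),np.cos(a),0],[0,0,1]]);return np.array(P)@R.T+[p[0],p[1],0]
use=obs[:9]
f=lambda p:np.concatenate([proj(n,W(p,[P])[0])[0]-q for n,P,q in use])
s=least_squares(f,[575,209,-9],loss='soft_l1');p=s.x;print(p);print(f(p).reshape(-1,2).round(1).tolist())
np.save('eng.npy',p); e=lambda *P:W(p,[P])[0]
print('handle',e(35,-120,169),'hinge',e(35,150,118))
x=W([0,0,p[2]],[[1,0,0]])[0]; y=W([0,0,p[2]],[[0,1,0]])[0]
tip=(z4(342,97),z2(655,70))
P,err=tri(*tip);v=P-e(216,150,118);print('tip',P,err,'ownx',v@x+216,'ang',np.arctan2(v[2],-v@y),np.hypot(v[2],v@y))
for cm,q in zip(('scene','top'),tip):
    P=onplane(cm,q,e(216,150,118),x); v=P-e(216,150,118); print(cm,np.arctan2(v[2],-v@y),np.hypot(v[2],v@y))
print('jar',onz('top',(163,229.9),207));
```

```text
[572.63315317 212.36044898  -8.53129503]
[[0.2, -2.4], [-1.2, -1.3], [-2.4, 1.3], [0.1, 0.4], [-0.6, 0.0], [0.9, 1.8], [-2.6, -1.5], [-0.1, 0.3], [-3.2, -0.1]]
handle [589.44392664  88.49601544 169.        ] hinge [629.49831617 355.50846062 118.        ]
tip [778.84813592 129.97261332 215.65877482] 1.868200481097079 ownx 216.15541199496747 ang 0.4525017958330181 223.36459003267345
scene 0.4544878803229694 222.31886123822358
top 0.4481371934937467 223.68488562734046
jar [588.68837078 227.58519891 207.        ]
```

```bash
python3 - <<'E'
from h import *
from scipy.spatial.transform import Rotation as Ro
s=r.sense(); R=Ro.from_euler('xyz',s['tcp_rot'],degrees=True).as_matrix(); print(R.round(3))
E
python3 -m jog '[[[0.01,0.03,0.03],[0,0,0],1],[[0.03,0.06,0.06],[0,0,0],1],[[0.05,0.095,0.06],[0,0,0],1]]' 60
```

```text
[[-0.     0.961  0.277]
 [ 0.002  0.277 -0.961]
 [-1.     0.    -0.002]]
time: 0.35
tool_pos: [214.0, -486.5, 302.7]
tcp_rot: [-2.0, 89.7, -76.0]
ft_force: [1.1, -1.0, 2.0]
finger_gap: 85.2
```

```bash
python3 -m jog '[[[0.018,0.035,0],[0,0,-0.02],1],[[0.037,0.071,0],[0,0,-0.04],1],[[0.056,0.106,0],[0,0,-0.06],1],[[0.074,0.142,0],[0,0,-0.08],1],[[0.093,0.177,0],[0,0,-0.107],1]]' && python3 -m jog '[[[0.018,0.035,0],[0,0,-0.02],1],[[0.037,0.071,0],[0,0,-0.04],1],[[0.056,0.106,0],[0,0,-0.06],1],[[0.074,0.142,0],[0,0,-0.08],1],[[0.093,0.177,0],[0,0,-0.107],1]]' && python3 -m jog '[[[0.018,0.035,0],[0,0,-0.02],1],[[0.037,0.071,0],[0,0,-0.04],1],[[0.056,0.106,0],[0,0,-0.06],1],[[0.074,0.142,0],[0,0,-0.08],1],[[0.093,0.177,0],[0,0,-0.107],1]]' && python3 -m jog '[[[0.018,0.035,0],[0,0,-0.02],1],[[0.037,0.071,0],[0,0,-0.04],1],[[0.056,0.106,0],[0,0,-0.06],1],[[0.074,0.142,0],[0,0,-0.08],1],[[0.093,0.177,0],[0,0,-0.107],1]]'
python3 - <<'E'
from h import *
from scipy.spatial.transform import Rotation as Ro
s=r.sense(); R=Ro.from_euler('xyz',s['tcp_rot'],degrees=True).as_matrix(); print(R.round(3),s['joint_pos'].round(1),s['tool_pos'],s['ft_force'])
E
```

```text
time: 0.77
tool_pos: [307.3, -306.2, 298.5]
tcp_rot: [-164.1, 90.0, 115.8]
ft_force: [0.6, 0.2, 0.2]
finger_gap: 85.5
time: 1.18
tool_pos: [400.3, -129.2, 298.7]
tcp_rot: [44.4, 90.0, -41.8]
ft_force: [0.5, -0.3, -0.6]
finger_gap: 85.6
time: 1.6
tool_pos: [493.4, 48.0, 298.6]
tcp_rot: [-75.9, 90.0, -168.2]
ft_force: [0.6, -0.5, 0.1]
finger_gap: 85.6
time: 2.02
tool_pos: [586.4, 224.9, 298.1]
tcp_rot: [-66.0, 90.0, -164.5]
ft_force: [0.2, -0.7, 0.6]
finger_gap: 85.3
[[-0.001  0.989 -0.147]
 [-0.    -0.147 -0.989]
 [-1.    -0.001  0.   ]] [ 16.3  10.9  75.3   0.   93.8 114.8] [586.38084412 224.91573715 298.1462074 ] [ 0.23787387 -0.70353956  0.61431246]
```

```bash
python3 -m jog '[[[0.003,0.003,-0.03],[0,0,0],1],[[0.003,0.003,-0.06],[0,0,0],1],[[0.003,0.003,-0.07],[0,0,0],1],[[0.003,0.003,-0.07],[0,0,0],1]]'
python3 - <<'E'
from h import *
snap('scene','s1');snap('top','t1');crop('scene','x',0,0,1,1,1) if 0 else crop('s1','s1c',340,90,500,240,4);crop('t1','t1c',110,150,260,290,4)
E
```

```text
time: 2.35
tool_pos: [586.6, 225.1, 223.9]
tcp_rot: [-64.7, 89.5, -163.1]
ft_force: [-1.1, -0.2, -0.8]
finger_gap: 85.3
```

View pics/s1c.png

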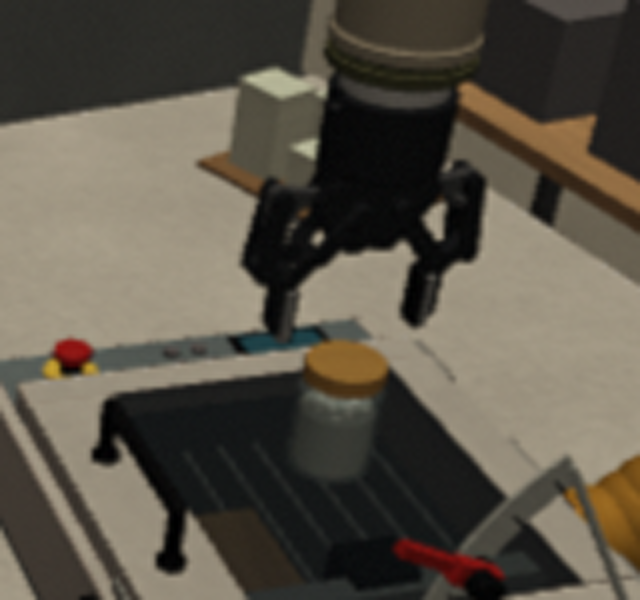

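View pics/t1c.png

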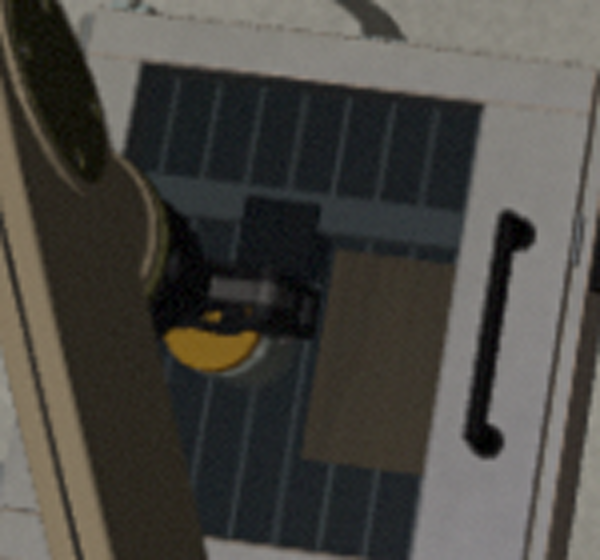

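Run:
```python
from h import *
s=r.sense();t=s['tool_pos'];print(t)
for dz in(-8,0,11):
  for d in(-45,0,45):
    P=t+[d*.147,d*.989,dz]; a=proj('scene',P)[0];b=proj('top',P)[0]; print(dz,d,(a-[340,90])*4,(b-[110,150])*4)
for P in([589,228.5,207],[589,228.5,129]): print((proj('scene',P)[0]-[340,90])*4,(proj('top',P)[0]-[110,150])*4)
```

```text
[588.95708035 225.30872677 229.39735756]
-8 -45 [277.32965368 346.84328046] [290.96127541 325.2113645 ]
-8 0 [342.91062469 338.62884257] [207.74425592 314.70598029]
-8 45 [407.37624329 330.55453894] [125.59049851 304.30645719]
0 -45 [279.19264437 335.72575353] [286.79927688 322.84686456]
0 0 [345.04549659 327.57094016] [202.94127616 312.2664428 ]
0 45 [409.77347519 319.55588485] [120.17278692 301.79571546]
11 -45 [281.78132271 320.27739623] [280.96573558 319.53187553]
11 0 [348.01169041 312.20683294] [196.21098773 308.84685269]
11 45 [413.1038931  304.27546681] [112.58328824 298.27704036]
[343.3536118  357.37164556] [210.33170182 319.06108307]
[323.62264994 458.70926137] [252.7048366  340.33148622]
```

```bash
python3 -m jog '[[[0,0.002,-0.025],[0,0,0],1],[[0,0.002,-0.045],[0,0,0],1],[[0,0.002,-0.06],[0,0,0],1],[[0,0.002,-0.073],[0,0,0],1],[[0,0.002,-0.073],[0,0,0],1]]'
python3 - <<'E'
from h import *
snap('scene','s2');crop('s2','s2c',340,90,500,240,4);print(r.sense()['tool_pos'])
E
```

```text
time: 2.87
tool_pos: [588.6, 227.1, 154.8]
tcp_rot: [-65.9, 89.9, -164.4]
ft_force: [0.1, 0.0, -0.5]
finger_gap: 85.5
[589.07917836 227.34355159 156.24646722]
```

View pics/s2c.png

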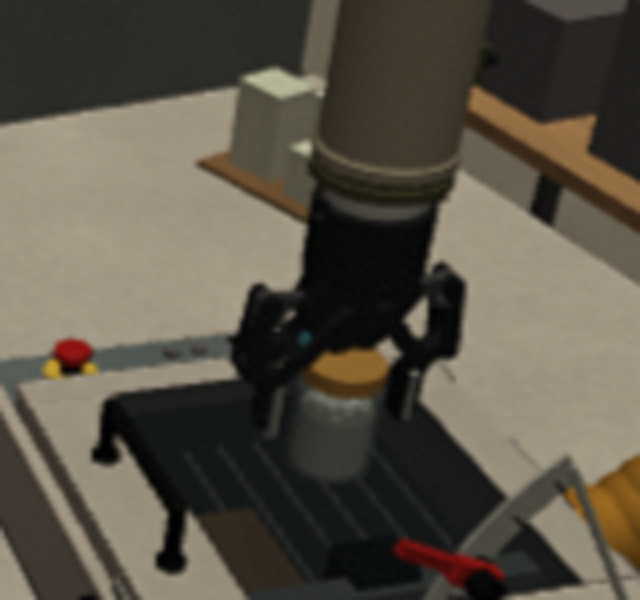

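The jar stands centred between the fingers (pads at (268,410) and (408,400) in the crop, jar at (335,420)). Closing.

```bash
python3 -m jog '[[[0,0,0],[0,0,0],0],[[0,0,0],[0,0,0],-0.3],[[0,0,0],[0,0,0],-0.6],[[0,0,0],[0,0,0],-1],[[0,0,0],[0,0,0],-1]]' 45; python3 -m jog '[[[0,0,0],[0,0,0],-1],[[0,0,0],[0,0,0],-1],[[0,0,0],[0,0,0],-1]]'
```

```text
time: 3.33
tool_pos: [590.3, 228.2, 158.4]
tcp_rot: [117.5, 89.8, 19.0]
ft_force: [-1.2, 0.0, 6.2]
finger_gap: 54.4
time: 3.58
tool_pos: [590.3, 228.2, 158.3]
tcp_rot: [117.5, 89.8, 19.0]
ft_force: [-0.4, -0.3, 6.2]
finger_gap: 54.6
```

```bash
python3 -m jog '[[[0,0,0.005],[0,0,0],-1],[[0,0,0.015],[0,0,0],-1],[[0,0,0.03],[0,0,0],-1],[[0,0,0.05],[0,0,0],-1],[[0,0,0.06],[0,0,0],-1]]'
python3 - <<'E'
from h import *
snap('scene','s3');crop('s3','s3c',340,90,500,240,4);s=r.sense();print(s['tool_pos'],s['ft_force'],s['finger_gap'])
E
```

```text
time: 4.0
tool_pos: [589.9, 228.0, 219.0]
tcp_rot: [114.0, 89.8, 15.5]
ft_force: [0.9, 0.5, -1.9]
finger_gap: 54.6
[590.87120963 228.29219095 221.05596801] [0.86344267 0.95427062 0.43860901] 54.59999566090514
```

View pics/s3c.png

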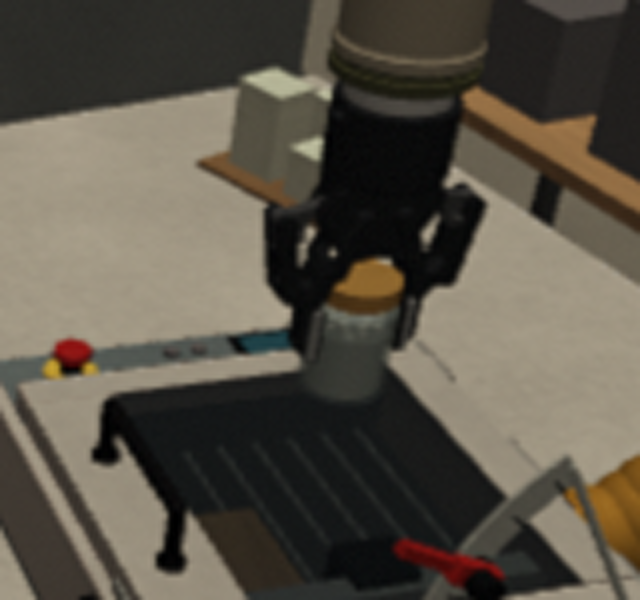

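The jar is held upright and clear of the lid (base at about (345,392) in the crop). Carrying to the tray.

```bash
python3 -m jog '[[[0,0,0.025],[0,0,0],-1],[[-0.002,-0.015,0.05],[0,0,0],-1],[[-0.006,-0.04,0.06],[0,0,0],-1],[[-0.010,-0.067,0.06],[0,0,0],-1],[[-0.014,-0.095,0.06],[0,0,0],-1]]' && python3 -m jog '[[[-0.004,-0.03,0],[0,0,0],-1],[[-0.008,-0.06,0],[0,0,0],-1],[[-0.012,-0.09,0],[0,0,0],-1],[[-0.016,-0.12,0],[0,0,0],-1],[[-0.020,-0.15,0],[0,0,0],-1]]' && python3 -m jog '[[[-0.004,-0.03,0],[0,0,0],-1],[[-0.008,-0.06,0],[0,0,0],-1],[[-0.012,-0.09,0],[0,0,0],-1],[[-0.016,-0.12,0],[0,0,0],-1],[[-0.020,-0.15,0],[0,0,0],-1]]' && python3 -m jog '[[[-0.004,-0.03,0],[0,0,0],-1],[[-0.008,-0.06,0],[0,0,0],-1],[[-0.012,-0.09,0],[0,0,0],-1],[[-0.016,-0.12,-0.01],[0,0,0],-1],[[-0.019,-0.14,-0.03],[0,0,0],-1]]'
python3 -m jog '[[[0,-0.01,-0.03],[0,0,0],-1],[[0,-0.01,-0.06],[0,0,0],-1],[[0,-0.01,-0.09],[0,0,0],-1],[[0,-0.01,-0.11],[0,0,0],-1],[[0,-0.01,-0.12],[0,0,0],-1]]'
python3 - <<'E'
from h import *
snap('scene','s4');crop('s4','s4c',90,150,330,340,3.2);snap('top','t4');crop('t4','t4c',335,150,535,335,3.2);s=r.sense();print(s['tool_pos'],s['ft_force'],s['finger_gap'])
E
```

```text
time: 4.47
tool_pos: [575.4, 132.3, 277.0]
tcp_rot: [106.5, 89.9, 8.2]
ft_force: [0.6, 0.2, -3.1]
finger_gap: 54.7
time: 4.88
tool_pos: [554.6, -18.6, 275.5]
tcp_rot: [-78.5, 90.0, -176.9]
ft_force: [-0.2, 1.0, -2.9]
finger_gap: 54.9
time: 5.3
tool_pos: [534.6, -168.6, 275.5]
tcp_rot: [-114.7, 90.0, 146.8]
ft_force: [0.2, 0.2, -2.6]
finger_gap: 54.4
time: 5.72
tool_pos: [516.6, -310.9, 248.4]
tcp_rot: [54.8, 89.7, -43.8]
ft_force: [1.0, -0.2, -2.0]
finger_gap: 54.7
time: 6.13
tool_pos: [513.9, -315.9, 121.2]
tcp_rot: [-117.8, 89.6, 143.8]
ft_force: [-0.8, 0.4, -3.5]
finger_gap: 54.3
[ 514.65834626 -316.10472898  123.13922558] [ 1.03999558 -0.08048414 -3.3098142 ] 54.65095892544692
```

View pics/s4c.png

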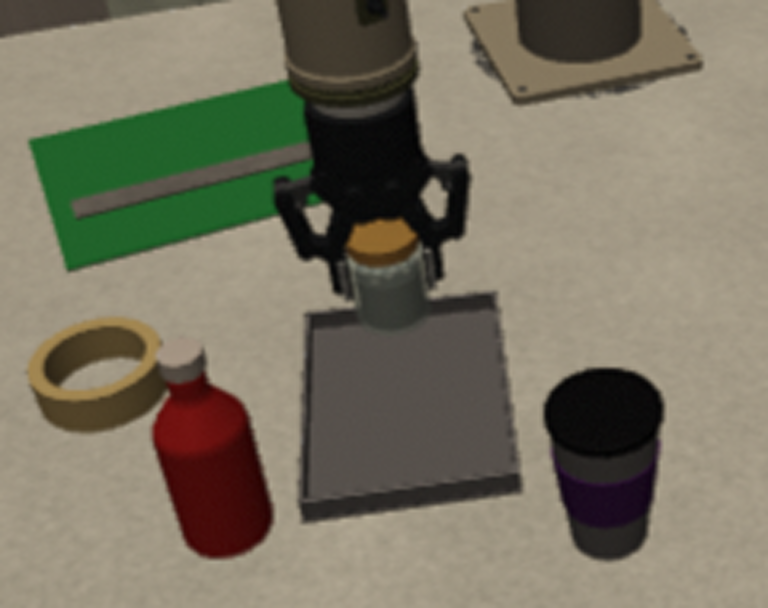

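View pics/t4c.png

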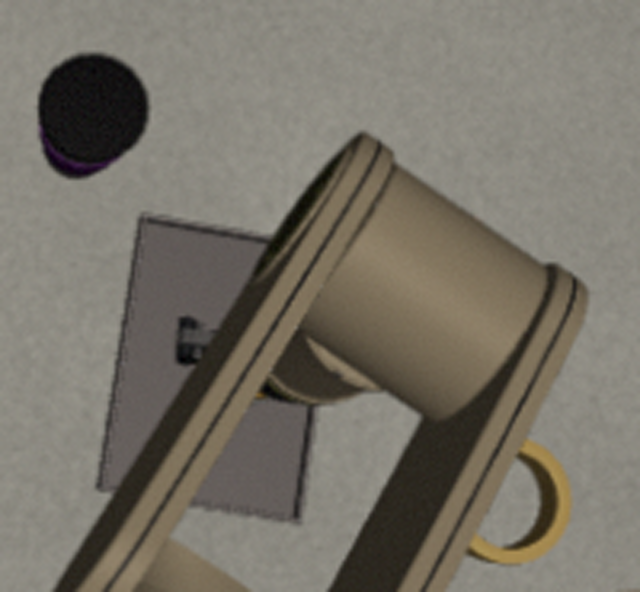

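Jar hangs upright over the tray (scene crop base at about (390,318)), bystanders as before. Lowering.

```bash
python3 -m jog '[[[0.001,0,-0.02],[0,0,0],-1],[[0.001,0,-0.04],[0,0,0],-1],[[0.001,0,-0.06],[0,0,0],-1],[[0.001,0,-0.075],[0,0,0],-1],[[0.001,0,-0.08],[0,0,0],-1]]';  python3 -m jog '[[[0,0,-0.002],[0,0,0],-1],[[0,0,-0.004],[0,0,0],-1],[[0,0,-0.004],[0,0,0],-1],[[0,0,-0.004],[0,0,0],-1]]'
```

```text
time: 6.65
tool_pos: [517.0, -317.0, 45.3]
tcp_rot: [-118.2, 90.0, 143.3]
ft_force: [-0.5, 0.2, -3.1]
finger_gap: 54.9
time: 6.98
tool_pos: [518.1, -317.9, 43.6]
tcp_rot: [61.8, 89.9, -36.6]
ft_force: [-0.4, -0.2, -2.2]
finger_gap: 54.8
```

```bash
python3 -m jog '[[[0,0,-0.002],[0,0,0],-1],[[0,0,-0.004],[0,0,0],-1],[[0,0,-0.006],[0,0,0],-1],[[0,0,-0.006],[0,0,0],-1]]';  python3 -m jog '[[[0,0,-0.001],[0,0,0],-1],[[0,0,-0.002],[0,0,0],-1],[[0,0,-0.003],[0,0,0],-1],[[0,0,-0.003],[0,0,0],-1]]'
```

```text
time: 7.32
tool_pos: [516.8, -317.0, 35.3]
tcp_rot: [-115.8, 90.0, 145.8]
ft_force: [-0.4, 0.8, -3.1]
finger_gap: 54.7
time: 7.65
tool_pos: [517.2, -317.2, 33.8]
tcp_rot: [-102.9, 90.0, 158.7]
ft_force: [-4.2, 2.6, 6.5]
finger_gap: 54.8
```

Run:
```python
from h import *
snap('scene','s5');crop('s5','s5c',130,180,310,330,4);s=r.sense();print(s['tool_pos'],s['ft_force'],s['finger_gap'])
```

```text
[ 517.16550009 -317.24020874   33.8266619 ] [-3.98581383  3.06419535  6.20431102] 54.671247682590405
```

View pics/s5c.png

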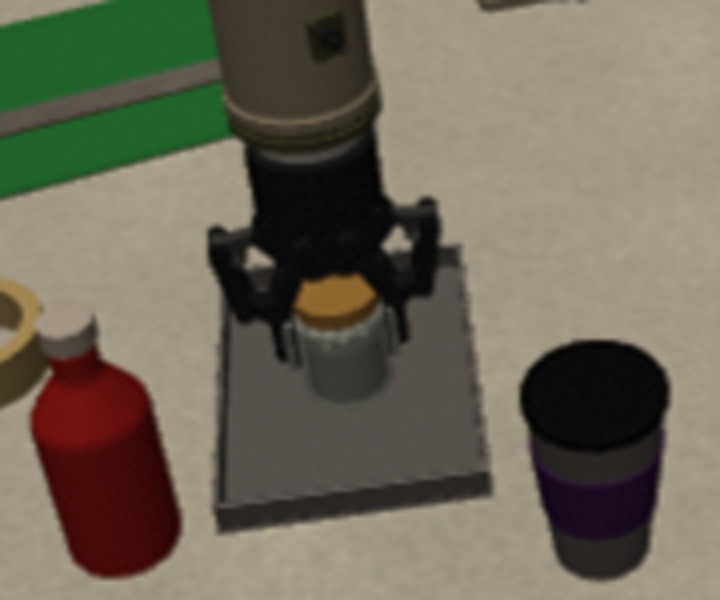

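The jar is in contact with the tray floor: force changed from −3 to +6 N at the expected height. Releasing gently.

```bash
python3 -m jog '[[[0,0,0.001],[0,0,0],0.3],[[0,0,0.001],[0,0,0],0.4],[[0,0,0.001],[0,0,0],0.55],[[0,0,0.001],[0,0,0],0.7],[[0,0,0.001],[0,0,0],0.8]]';  python3 -m jog '[[[0,0,0.001],[0,0,0],0.9],[[0,0,0.008],[0,0,0],0.9],[[0,0,0.025],[0,0,0],0.9],[[0,0,0.05],[0,0,0],0.9],[[0,0,0.08],[0,0,0],0.9]]'; python3 -m jog '[[[0,0,0.03],[0,0,0],1],[[0,0,0.06],[0,0,0],1],[[0,0,0.1],[0,0,0],1],[[0,0,0.14],[0,0,0],1],[[0,0,0.16],[0,0,0],1]]'
python3 - <<'E'
from h import *
snap('scene','s6');crop('s6','s6c',90,180,330,330,3.2);s=r.sense();print(s['tool_pos'],s['ft_force'],s['finger_gap'])
E
```

```text
time: 8.12
tool_pos: [517.3, -317.3, 34.0]
tcp_rot: [61.2, 90.0, -37.2]
ft_force: [0.4, -0.2, 0.4]
finger_gap: 77.1
time: 8.53
tool_pos: [515.9, -316.3, 113.2]
tcp_rot: [-118.6, 89.8, 143.0]
ft_force: [0.8, -0.6, -0.6]
finger_gap: 81.6
time: 8.95
tool_pos: [518.4, -318.1, 280.9]
tcp_rot: [62.3, 89.6, -36.1]
ft_force: [-0.5, -1.0, 1.2]
finger_gap: 85.1
[ 519.44117933 -318.87528601  284.27553997] [0.47525521 0.32566406 3.65564468] 85.47051449900319
```

View pics/s6c.png

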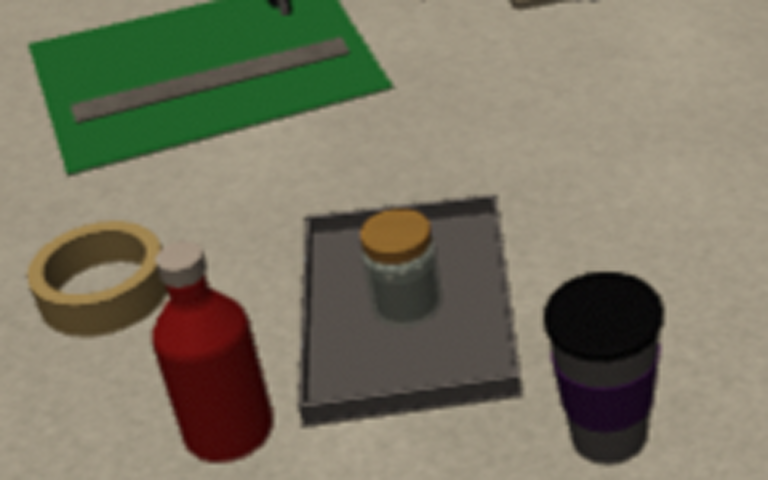

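The jar stands upright in the tray (scene crop about (402,270)), released; cup, bottle and tape unmoved. Now to the handle.

```bash
python3 -m jog '[[[0.006,0.03,0],[0,0,0],1],[[0.013,0.065,0],[0,0,0],1],[[0.02,0.105,0],[0,0,0],1],[[0.026,0.145,0],[0,0,0],1],[[0.032,0.185,0],[0,0,0],1]]' && python3 -m jog '[[[0.006,0.038,0],[0,0,0],1],[[0.013,0.075,0],[0,0,0],1],[[0.02,0.113,0],[0,0,0],1],[[0.026,0.15,0],[0,0,0],1],[[0.032,0.185,0],[0,0,0],1]]' && python3 -m jog '[[[0.004,0.02,-0.02],[0,0,0],1],[[0.007,0.033,-0.045],[0,0,0],1],[[0.007,0.033,-0.06],[0,0,0],1],[[0.007,0.033,-0.06],[0,0,0],1],[[0.007,0.033,-0.06],[0,0,0],1]]'
python3 - <<'E'
from h import *
snap('scene','s7');crop('s7','s7c',310,100,470,250,4);snap('top','t7');crop('t7','t7c',150,160,300,300,4);s=r.sense();t=s['tool_pos'];print(t,s['ft_force'],s['joint_pos'])
z1=lambda a,b:(a/5+215,b/5+155)
a,b=onz('top',z1(106,252),169),onz('top',z1(71,508),169); print('top handle',a,b,(a+b)/2)
z3=lambda a,b:((a-304)/5+340,b/5+165)
a,b=onz('scene',z3(448,128),169),onz('scene',z3(526,250),169); print('scene handle',a,b,(a+b)/2)
E
```

```text
time: 9.42
tool_pos: [548.9, -130.6, 274.1]
tcp_rot: [90.3, 90.0, -8.1]
ft_force: [0.5, 0.9, 0.2]
finger_gap: 85.1
time: 9.83
tool_pos: [581.0, 55.0, 274.3]
tcp_rot: [115.5, 90.0, 17.1]
ft_force: [1.0, -0.9, -0.3]
finger_gap: 85.3
time: 10.25
tool_pos: [587.3, 85.8, 213.1]
tcp_rot: [-73.9, 89.9, -172.4]
ft_force: [0.0, 0.3, -0.0]
finger_gap: 85.3
[588.7746272   85.28659524 215.55245719] [ 0.86505421 -0.24169775  0.82467695] [ 3.31014799e+00  7.24840083e+00  8.79931914e+01 -8.39374913e-03
  8.46478234e+01  1.01783243e+02]
top handle [645.88017585  76.8398033  169.        ] [532.75175451  92.08636034 169.        ] [589.31596518  84.46308182 169.        ]
scene handle [530.59322454  98.80288619 169.        ] [641.51634561  81.21665387 169.        ] [586.05478508  90.00977003 169.        ]
```

View pics/s7c.png

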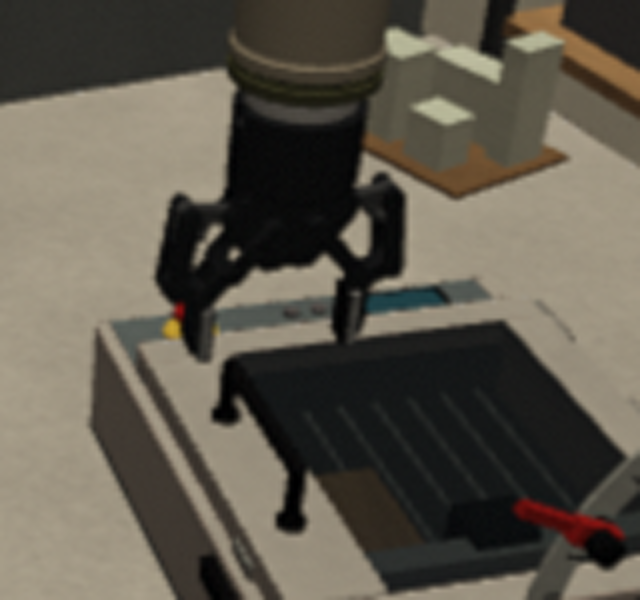

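View pics/t7c.png

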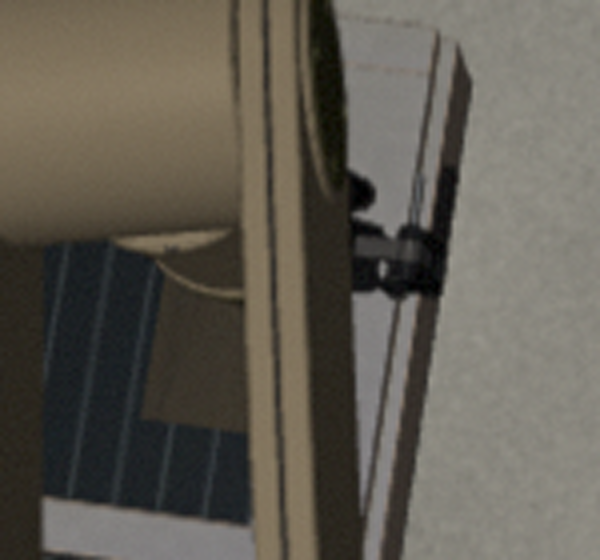

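```bash
python3 -m jog '[[[0,0,-0.02],[0,0,0],1],[[0,0,-0.04],[0,0,0],1],[[0,0,-0.05],[0,0,0],1],[[0,0,-0.055],[0,0,0],1],[[0,0,-0.055],[0,0,0],1]]'
python3 - <<'E'
from h import *
snap('scene','s8');crop('s8','s8c',310,100,470,250,4);s=r.sense();t=s['tool_pos'];print(t,s['ft_force'],s['joint_pos'])
E
```

```text
time: 10.77
tool_pos: [587.9, 85.3, 158.6]
tcp_rot: [-76.9, 89.9, -175.4]
ft_force: [-0.3, -0.3, 0.5]
finger_gap: 85.3
[588.37614046  85.4815059  159.54441051] [-0.23253361  0.91749602  0.33787541] [3.32531187e+00 9.45950218e+00 9.15162073e+01 1.43691804e-03
 7.90029177e+01 1.01789630e+02]
```

View pics/s8c.png

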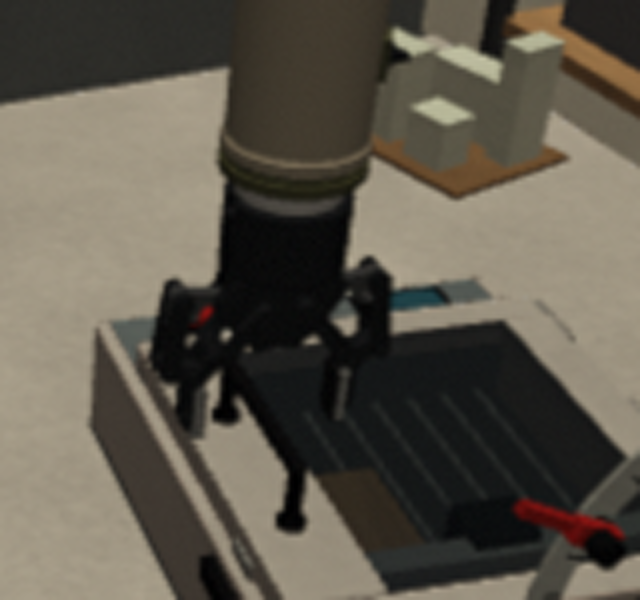

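```bash
python3 -m jog '[[[0,0,0],[0,0,0],0.5],[[0,0,0],[0,0,0],0.1],[[0,0,0],[0,0,0],-0.2],[[0,0,0],[0,0,0],-0.4],[[0,0,0],[0,0,0],-0.6]]' 30;python3 -m jog '[[[0,0,0],[0,0,0],-0.7],[[0,0,0],[0,0,0],-0.8],[[0,0,0],[0,0,0],-1],[[0,0,0],[0,0,0],-1],[[0,0,0],[0,0,0],-1]]'
```

```text
time: 11.23
tool_pos: [588.4, 85.8, 159.3]
tcp_rot: [102.5, 90.0, 4.1]
ft_force: [-1.1, 0.1, -0.4]
finger_gap: 25.3
time: 11.65
tool_pos: [588.2, 85.6, 159.0]
tcp_rot: [24.3, 90.0, -74.1]
ft_force: [-0.9, -1.9, 1.9]
finger_gap: 10.7
```

```bash
cat > arc.py <<'E'
import numpy as np,sys
def P(t): return np.array([-270*(np.cos(t)-1)+41*np.sin(t), 270*np.sin(t)+41*(np.cos(t)-1)])
psi=np.radians(-8.5)
def rows(t0,t1,n=5):
    for k in range(1,n+1):
        t=t0+(t1-t0)*k/n; d=(P(t)-P(t0))/1000; a=-(t-t0)
        print([round(-np.sin(psi)*d[0],4),round(np.cos(psi)*d[0],4),round(d[1],4)],[round(a*np.cos(psi),4),round(a*np.sin(psi),4),0])
E
python3 -c "
from arc import *
for i in range(4): print(i);rows(.1*i,.1*i+.1)"
```

```text
0
[np.float64(0.0001), np.float64(0.0009), np.float64(0.0054)] [np.float64(-0.0198), np.float64(0.003), 0]
[np.float64(0.0003), np.float64(0.0018), np.float64(0.0108)] [np.float64(-0.0396), np.float64(0.0059), 0]
[np.float64(0.0004), np.float64(0.0029), np.float64(0.0161)] [np.float64(-0.0593), np.float64(0.0089), 0]
[np.float64(0.0006), np.float64(0.0041), np.float64(0.0214)] [np.float64(-0.0791), np.float64(0.0118), 0]
[np.float64(0.0008), np.float64(0.0054), np.float64(0.0268)] [np.float64(-0.0989), np.float64(0.0148), 0]
1
[np.float64(0.0002), np.float64(0.0014), np.float64(0.0053)] [np.float64(-0.0198), np.float64(0.003), 0]
[np.float64(0.0004), np.float64(0.0029), np.float64(0.0105)] [np.float64(-0.0396), np.float64(0.0059), 0]
[np.float64(0.0007), np.float64(0.0045), np.float64(0.0157)] [np.float64(-0.0593), np.float64(0.0089), 0]
[np.float64(0.0009), np.float64(0.0062), np.float64(0.0209)] [np.float64(-0.0791), np.float64(0.0118), 0]
[np.float64(0.0012), np.float64(0.008), np.float64(0.0261)] [np.float64(-0.0989), np.float64(0.0148), 0]
2
[np.float64(0.0003), np.float64(0.001
[... 320 characters left out ...]
np.float64(0.0202)] [np.float64(-0.0791), np.float64(0.0118), 0]
[np.float64(0.0016), np.float64(0.0105), np.float64(0.0251)] [np.float64(-0.0989), np.float64(0.0148), 0]
3
[np.float64(0.0004), np.float64(0.0024), np.float64(0.0049)] [np.float64(-0.0198), np.float64(0.003), 0]
[np.float64(0.0007), np.float64(0.0049), np.float64(0.0097)] [np.float64(-0.0396), np.float64(0.0059), 0]
[np.float64(0.0011), np.float64(0.0075), np.float64(0.0145)] [np.float64(-0.0593), np.float64(0.0089), 0]
[np.float64(0.0015), np.float64(0.0102), np.float64(0.0193)] [np.float64(-0.0791), np.float64(0.0118), 0]
[np.float64(0.0019), np.float64(0.013), np.float64(0.0239)] [np.float64(-0.0989), np.float64(0.0148), 0]
```

```bash
python3 -m jog '[[[0,0,0],[0,0,0],-1],[[0,0,0],[0,0,0],-1],[[0,0,0],[0,0,0],-1]]' 90; python3 -m jog '[[[0,0.001,0.0054],[-0.02,0.003,0],-1],[[0,0.002,0.0108],[-0.04,0.006,0],-1],[[0,0.003,0.016],[-0.059,0.009,0],-1],[[0.001,0.004,0.0214],[-0.079,0.012,0],-1],[[0.001,0.0054,0.0268],[-0.099,0.015,0],-1]]'; python3 -m jog '[[[0,0.0014,0.0053],[-0.02,0.003,0],-1],[[0,0.003,0.0105],[-0.04,0.006,0],-1],[[0.001,0.0045,0.0157],[-0.059,0.009,0],-1],[[0.001,0.006,0.021],[-0.079,0.012,0],-1],[[0.001,0.008,0.026],[-0.099,0.015,0],-1]]'
python3 - <<'E'
from h import *
snap('scene','s9');crop('s9','s9c',330,100,520,260,4);s=r.sense();t=s['tool_pos'];print(t,s['ft_force'],s['joint_pos'])
E
```

```text
time: 11.9
tool_pos: [588.2, 85.5, 159.0]
tcp_rot: [20.0, 90.0, -78.5]
ft_force: [-1.2, -3.8, 3.6]
finger_gap: 9.2
time: 12.32
tool_pos: [588.9, 90.7, 185.0]
tcp_rot: [-0.7, 84.1, -99.1]
ft_force: [3.2, -5.4, -5.5]
finger_gap: 9.0
time: 12.73
tool_pos: [590.1, 98.7, 211.2]
tcp_rot: [-0.3, 78.4, -98.7]
ft_force: [3.7, -7.0, -5.0]
finger_gap: 9.2
[590.24992207  99.1137862  212.34438541] [  0.24682887 -10.02709317  -2.20367435] [ 11.16546476  12.24700882  83.54112838 -11.03462293  88.23883781
 110.3355177 ]
```

View pics/s9c.png

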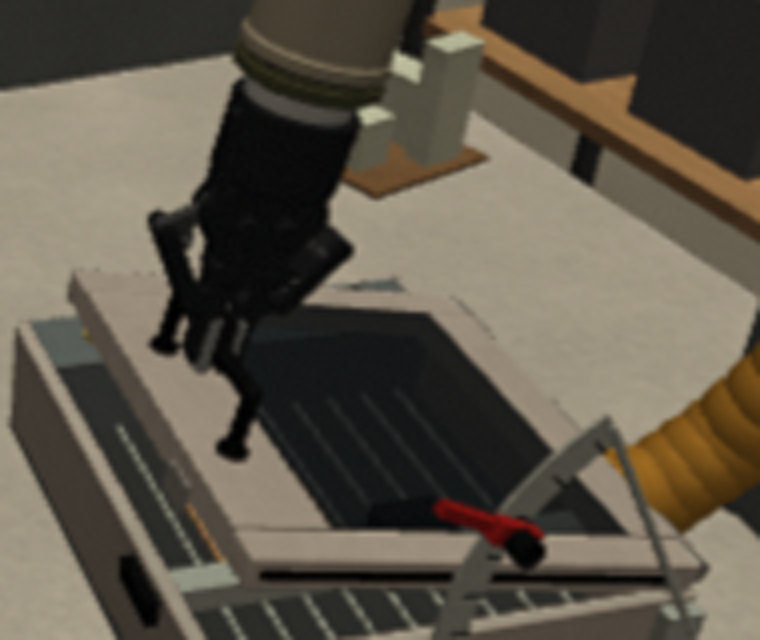

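Lid is rising in the grip, with the black line at (260,575)–(670,580) in the crop, below the red pointer tip at (438,508). Continuing.

```bash
python3 -m jog '[[[0,0.0014,0.0051],[-0.02,0.003,0],-1],[[0,0.003,0.0102],[-0.04,0.006,0],-1],[[0.001,0.005,0.0152],[-0.059,0.009,0],-1],[[0.001,0.007,0.0202],[-0.079,0.012,0],-1],[[0.001,0.0095,0.0251],[-0.099,0.015,0],-1]]'; python3 -m jog '[[[0,0.002,0.0049],[-0.02,0.003,0],-1],[[0.001,0.0045,0.0097],[-0.04,0.006,0],-1],[[0.001,0.007,0.0145],[-0.059,0.009,0],-1],[[0.001,0.0095,0.0193],[-0.079,0.012,0],-1],[[0.002,0.012,0.024],[-0.099,0.015,0],-1]]'
python3 - <<'E'
from h import *
snap('scene','s10');crop('s10','s10c',370,200,520,280,5.3);s=r.sense();t=s['tool_pos'];print(t,s['ft_force'],s['joint_pos'],s['finger_gap'])
E
```

```text
time: 13.2
tool_pos: [591.7, 109.0, 236.4]
tcp_rot: [-0.0, 72.7, -98.4]
ft_force: [9.5, -3.4, -7.6]
finger_gap: 8.9
time: 13.62
tool_pos: [593.7, 121.6, 260.0]
tcp_rot: [-0.1, 67.0, -98.5]
ft_force: [6.9, -0.1, -9.8]
finger_gap: 9.0
[593.79339843 122.11866731 260.72222136] [ 4.44003427 -4.05211185 -5.30678097] [ 18.57284108  18.00753117  73.9127528  -20.66779831  98.43350378
 115.740608  ] 8.909957448133715
```

View pics/s10c.png

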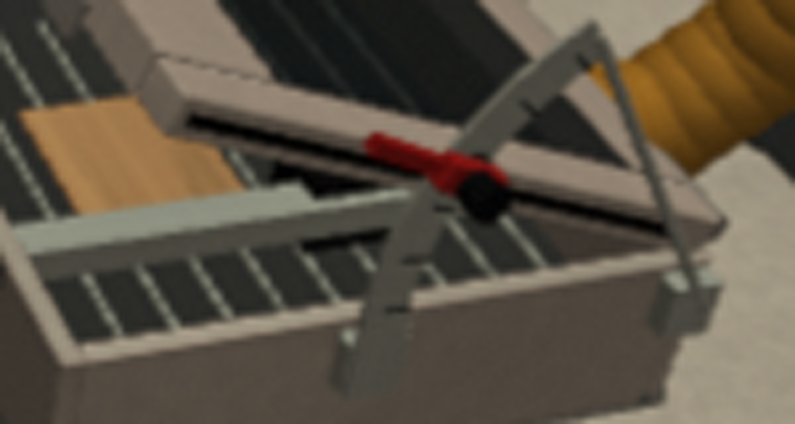

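View pics/s10.png

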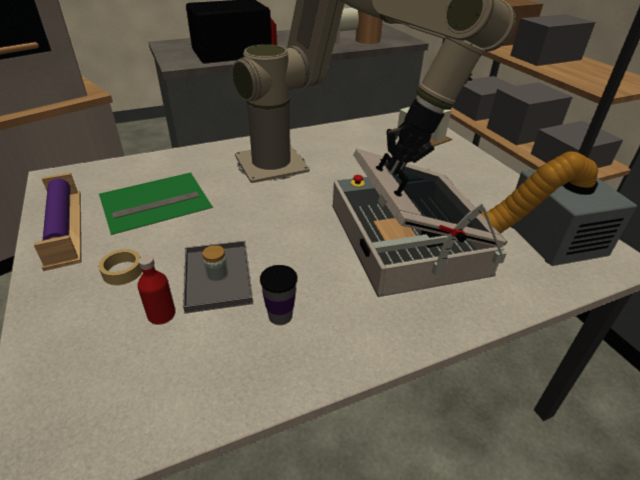

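```bash
cat > meas.py <<'E'
from h import *
def W(p,P): 
    a=np.radians(p[2]);R=np.array([[np.cos(a),-np.sin(a),0],[np.sin(a),np.cos(a),0],[0,0,1]]);return np.array(P)@R.T+[p[0],p[1],0]
p=np.load('eng.npy'); p[1]-=3
e=lambda *P:W(p,[P])[0]; X=W([0,0,p[2]],[[1,0,0]])[0]; Y=W([0,0,p[2]],[[0,1,0]])[0]
def own(q,ox,cm='scene'):
    H=e(ox,150,118); v=onplane(cm,q,H,X)-H; return np.array([-v@Y,v[2]])   # forward, up from hinge
def run(name,cm='scene',save=None,roi=(380,205,505,275)):
    im=cv2.imread(f'pics/{name}.png'); x0,y0,x1,y1=roi
    k=4; big=cv2.resize(im[y0:y1,x0:x1],None,fx=k,fy=k,interpolation=cv2.INTER_CUBIC)
    hsv=cv2.cvtColor(big,cv2.COLOR_BGR2HSV)
    red=cv2.inRange(hsv,(0,150,60),(8,255,255))|cv2.inRange(hsv,(172,150,60),(180,255,255))
    def px(a): return ((a[0]+.5)/k-.5+x0,(a[1]+.5)/k-.5+y0)
    ys,xs=np.nonzero(red)
    return big,red,px
def lineang(pts,ox,cm='scene'):
    A=np.array([own(q,ox,cm) for q in pts]); vx,vy,cx,cy=cv2.fitLine(A.astype(np.float32),cv2.DIST_HUBER,0,.01,.01).ravel()
    if vx<0: vx,vy=-vx,-vy
    off=vx*cy-vy*cx   # perpendicular offset of line from hinge axis
    return np.arctan2(vy,vx),off,np.hypot(*A.T).min(),np.hypot(*A.T).max(),np.arctan2(*A.mean(0)[::-1])
E
python3 - <<'E'
from meas import *
big,red,px=run('s10')
# red finger centreline: per column centre in the tip part
ys,xs=np.nonzero(red); print('red x',xs.min(),xs.max())
cols=[x for x in range(xs.min()+3,xs.min()+50)]
pts=[]
for x in cols:
    y=ys[xs==x]
    if len(y)>4: pts.append((x,y.mean())); 
print(pts[::8],[int((xs==x).sum()) for x in cols][::8])
print('pointer',lineang([px(a) for a in pts],216))
tip=px(((xs.min()),ys[xs<=xs.min()+4].mean())); a=own(tip,216); print('tip',tip,np.arctan2(*a[::-1]),np.hypot(*a))
g=cv2.cvtColor(big,cv2.COLOR_BGR2GRAY); 
out=big.copy(); 
dark=((g<45)&(red==0)).astype(np.uint8)*255
cv2.imwrite('pics/dark10.png',np.vstack([cv2.cvtColor(dark,cv2.COLOR_GRAY2BGR),big]))
E
```

```text
red x 235 343
[(238, np.float64(89.5)), (246, np.float64(89.0)), (254, np.float64(92.0)), (262, np.float64(94.0)), (270, np.float64(97.0)), (278, np.float64(99.5))] [12, 17, 17, 17, 17, 16]
pointer (np.float32(0.45208433), np.float32(2.8843918), np.float64(184.6800492526991), np.float64(219.2307127225232), np.float64(0.46534479799879497))
tip (np.float64(438.375), np.float64(226.98958333333334)) 0.456734126867021 221.04867474633775
```

View pics/dark10.png

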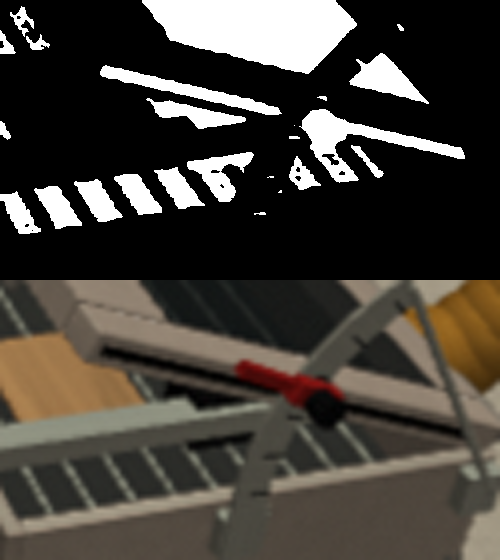

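```bash
cat >> meas.py <<'E'
def both(name,l0,l1,show=False):
    big,red,px=run(name); ys,xs=np.nonzero(red); pts=[]
    for x in range(xs.min()+4,xs.min()+45):
        y=ys[xs==x]; pts.append((x,(y.min()+y.max())/2))
    P=lineang([px(a) for a in pts],216); a=own(px((xs.min(),ys[xs<=xs.min()+4].mean())),216)
    print('pointer dir %.4f off %.1f r %.0f-%.0f mean-pt ang %.4f'%P,'tip ang %.4f r %.0f'%(np.arctan2(a[1],a[0]),np.hypot(*a)))
    g=cv2.cvtColor(big,cv2.COLOR_BGR2GRAY); dark=(g<45)&(red==0); L=[]
    m=(l1[1]-l0[1])/(l1[0]-l0[0])
    for x in list(range(l0[0]+8,xs.min()-5))+list(range(xs.max()+25,l1[0]-5)):
        yc=l0[1]+m*(x-l0[0]); yy=np.arange(int(yc)-9,int(yc)+10); yy=yy[(yy>=0)&(yy<g.shape[0])]; y=yy[dark[yy,x]]
        if 3<len(y)<14: L.append((x,y.mean()))
    Q=lineang([px(a) for a in L],200)
    print('lid     dir %.4f off %.1f r %.0f-%.0f mean-pt ang %.4f'%Q,len(L))
    F=[q for q in L if q[0]<xs.min()]; A=np.array([own(px(q),200) for q in F]); print('lid front-part ray ang %.4f'%np.median(np.arctan2(A[:,1],A[:,0])))
E
python3 -c "
from meas import *
both('s10',(105,71),(460,154))
from scipy.spatial.transform import Rotation as Ro
s=r.sense();R=Ro.from_euler('xyz',s['tcp_rot'],degrees=True).as_matrix();G=s['tool_pos']-11*R[:,0];v=G-e(35,150,118);print(np.arctan2(v[2],-v@Y)-np.arctan2(51,270),np.hypot(v[2],v@Y),'tool tilt',np.arccos(-R[2,0]))"
```

```text
pointer dir 0.4594 off 1.5 r 189-219 mean-pt ang 0.4661 tip ang 0.4567 r 221
lid     dir 0.3963 off -1.9 r 30-286 mean-pt ang 0.3849 204
lid front-part ray ang 0.3884
0.4021926275262928 275.1791731238196 tool tilt 0.4024836898948541
```

```bash
python3 -c "
from meas import *
both('scene0',(41,236),(467,165))
both('s8',(41,236),(467,165))
both('s9',(60,194),(430,200))
big,_,_=run('s8'); cv2.imwrite('pics/b8.png',big)"
```

```text
pointer dir 0.4709 off -0.4 r 190-220 mean-pt ang 0.4684 tip ang 0.4594 r 222
lid     dir 0.0044 off -2.3 r 20-287 mean-pt ang -0.0089 273
lid front-part ray ang -0.0056
pointer dir 0.4692 off -0.2 r 190-220 mean-pt ang 0.4680 tip ang 0.4597 r 222
lid     dir 0.0050 off -2.3 r 20-287 mean-pt ang -0.0086 273
lid front-part ray ang -0.0051
pointer dir 0.4799 off -2.2 r 190-220 mean-pt ang 0.4683 tip ang 0.4597 r 222
lid     dir 0.2335 off -35.6 r 177-275 mean-pt ang 0.0643 52
lid front-part ray ang 0.0626
```

```bash
python3 -c "
from arc import *
rows(.4,.46)"
```

```text
[np.float64(0.0003), np.float64(0.0017), np.float64(0.0028)] [np.float64(-0.0119), np.float64(0.0018), 0]
[np.float64(0.0005), np.float64(0.0035), np.float64(0.0055)] [np.float64(-0.0237), np.float64(0.0035), 0]
[np.float64(0.0008), np.float64(0.0052), np.float64(0.0083)] [np.float64(-0.0356), np.float64(0.0053), 0]
[np.float64(0.0011), np.float64(0.007), np.float64(0.011)] [np.float64(-0.0475), np.float64(0.0071), 0]
[np.float64(0.0013), np.float64(0.0089), np.float64(0.0137)] [np.float64(-0.0593), np.float64(0.0089), 0]
```

```bash
python3 -c "
from h import *
im=(cv2.imread('pics/scene0.png').astype(float)+cv2.imread('pics/s1.png')+cv2.imread('pics/s8.png'))/3
a=cv2.resize(im[215:250,430:480],None,fx=14,fy=14,interpolation=cv2.INTER_CUBIC).clip(0,255)
im=(cv2.imread('pics/top0.png').astype(float)+cv2.imread('pics/t4.png'))/2
b=cv2.resize(im[130:150,180:215],None,fx=12,fy=12,interpolation=cv2.INTER_CUBIC).clip(0,255)
cv2.imwrite('pics/pa.png',a);cv2.imwrite('pics/pb.png',b)"
```

```text
[ WARN:0@0.542] global loadsave.cpp:1063 imwrite_ Unsupported depth image for selected encoder is fallbacked to CV_8U.
```

View pics/pa.png

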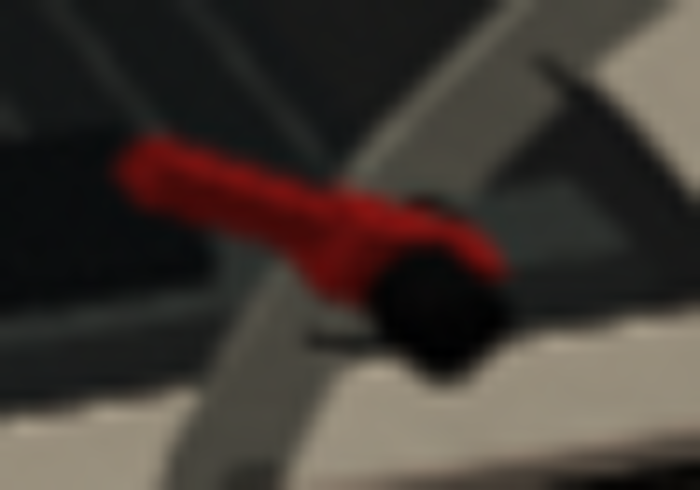

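View pics/pb.png

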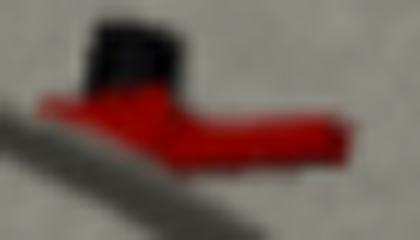

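```bash
cat > ptr.py <<'E'
from meas import *
def cen(names,cm,win,thr,k=8,half=False):
    im=np.mean([cv2.imread(f'pics/{n}.png').astype(np.float32) for n in names],0); x0,y0,x1,y1=win
    b=cv2.resize(im[y0:y1,x0:x1],None,fx=k,fy=k,interpolation=cv2.INTER_LINEAR)
    d=b[:,:,2]-(b[:,:,0]+b[:,:,1])/2
    out=[]
    for x in range(b.shape[1]):
        y=np.nonzero(d[:,x]>thr)[0]
        if len(y)>8: out.append((x,(y.min()+y.max())/2,len(y)/k))
    A=np.array(out); P=[((a[0]+.5)/k-.5+x0,(a[1]+.5)/k-.5+y0) for a in A]
    return A,P
if __name__=='__main__':
  for thr in(15,25,40,60):
    for cm,n,w in(('scene',('scene0','s1','s8'),(440,218,452,240)),('top',('top0','t4'),(197,134,208,148))):
        A,P=cen(n,cm,w,thr); L=lineang(P,216,cm); print(thr,cm,'dir %.4f off %.1f r %.0f-%.0f ray %.4f'%L,'width px %.1f'%A[:,2].mean())
  for cm,cols in(('scene',(441,446,451)),('top',(198,203,207))):
    for an in(.44,.46,.48):
      q=[]
      for s in(-1,1):
        for t in(-3,3):
          for rr in(150,218):
            q.append(e(216+t,150-rr*np.cos(an)-s*4*np.sin(an)*1,118+rr*np.sin(an)-s*4*np.cos(an)))
      h=cv2.convexHull(proj(cm,np.array(q)).astype(np.float32)); m=np.zeros((480*4,640*4),np.uint8)
      cv2.fillPoly(m,[np.round(h*4).astype(int)],255)
      print(cm,an,[(c,(np.nonzero(m[:,c*4])[0][[0,-1]]/4).tolist()) for c in cols])
E
python3 ptr.py
```

```text
15 scene dir 0.4735 off -1.4 r 182-219 ray 0.4657 width px 6.7
15 top dir 0.4490 off 4.6 r 189-218 ray 0.4716 width px 6.0
25 scene dir 0.4806 off -2.8 r 182-219 ray 0.4662 width px 6.0
25 top dir 0.4275 off 9.3 r 189-218 ray 0.4732 width px 5.3
40 scene dir 0.4715 off -0.8 r 183-219 ray 0.4672 width px 5.2
40 top dir 0.4233 off 10.2 r 190-218 ray 0.4731 width px 4.5
60 scene dir 0.4654 off 1.9 r 183-219 ray 0.4730 width px 3.4
60 top dir 0.4445 off 6.0 r 189-218 ray 0.4733 width px 3.7
scene 0.44 [(441, [227.0, 231.75]), (446, [228.5, 233.25]), (451, [230.0, 234.5])]
scene 0.46 [(441, [225.0, 229.75]), (446, [226.75, 231.25]), (451, [228.25, 233.0])]
scene 0.48 [(441, [223.5, 228.0]), (446, [225.0, 229.75]), (451, [226.5, 231.5])]
top 0.44 [(198, [140.75, 144.5]), (203, [140.25, 144.25]), (207, [140.0, 144.25])]
top 0.46 [(198, [140.0, 144.0]), (203, [139.5, 143.5]), (207, [139.5, 143.25])]
top 0.48 [(198, [139.25, 143.25]), (203, [139.0, 143.0]), (207, [139.5, 142.5])]
```

```bash
python3 -c "
from arc import *
rows(.4,.477)"; date
```

```text
[np.float64(0.0003), np.float64(0.0022), np.float64(0.0036)] [np.float64(-0.0152), np.float64(0.0023), 0]
[np.float64(0.0007), np.float64(0.0045), np.float64(0.0071)] [np.float64(-0.0305), np.float64(0.0046), 0]
[np.float64(0.001), np.float64(0.0068), np.float64(0.0106)] [np.float64(-0.0457), np.float64(0.0068), 0]
[np.float64(0.0014), np.float64(0.0091), np.float64(0.0141)] [np.float64(-0.0609), np.float64(0.0091), 0]
[np.float64(0.0017), np.float64(0.0116), np.float64(0.0175)] [np.float64(-0.0762), np.float64(0.0114), 0]
Mon Dec  7 06:19:39 UTC 2026
```

```bash
python3 -m jog '[[[0,0.0022,0.0036],[-0.015,0.002,0],-1],[[0.0005,0.0045,0.0071],[-0.03,0.0045,0],-1],[[0.001,0.0068,0.0106],[-0.0455,0.007,0],-1],[[0.0013,0.009,0.014],[-0.061,0.009,0],-1],[[0.0017,0.0115,0.0175],[-0.076,0.0114,0],-1]]'; python3 -m jog '[[[0,0,0],[0,0,0],-1],[[0,0,0],[0,0,0],-1]]'
python3 - <<'E'
from h import *
snap('scene','s11');snap('scene','s11b');snap('top','t11');crop('s11','s11c',370,200,520,280,5.3);crop('t11','t11c',110,120,290,270,4);s=r.sense();t=s['tool_pos'];print(t,s['ft_force'],s['joint_pos'],s['finger_gap'])
E
```

```text
time: 14.08
tool_pos: [595.4, 132.8, 277.1]
tcp_rot: [-0.1, 62.6, -98.5]
ft_force: [8.6, -2.0, -10.0]
finger_gap: 9.0
time: 14.25
tool_pos: [595.4, 132.8, 277.2]
tcp_rot: [-0.1, 62.6, -98.5]
ft_force: [7.8, -2.8, -7.9]
finger_gap: 8.9
[595.40900982 132.69446352 277.05264311] [ 7.80823098 -0.99506971 -9.99086345] [ 21.16445865  20.92019397  69.8368363  -24.12977512 102.45974202
 117.03928861] 8.602596905951291
```

View pics/s11c.png

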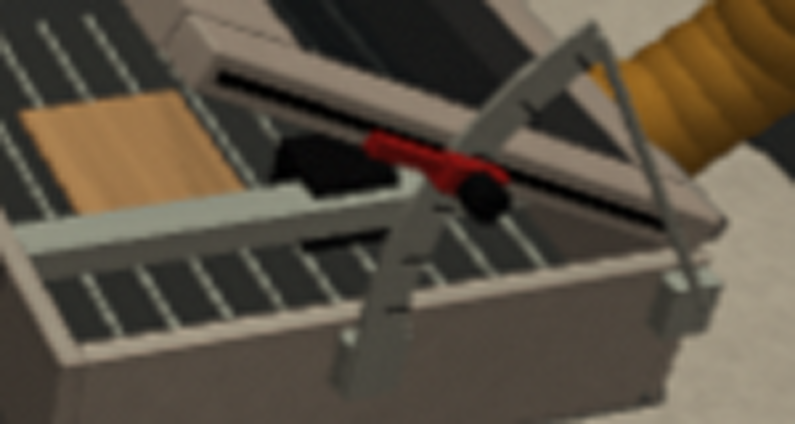

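View pics/t11c.png

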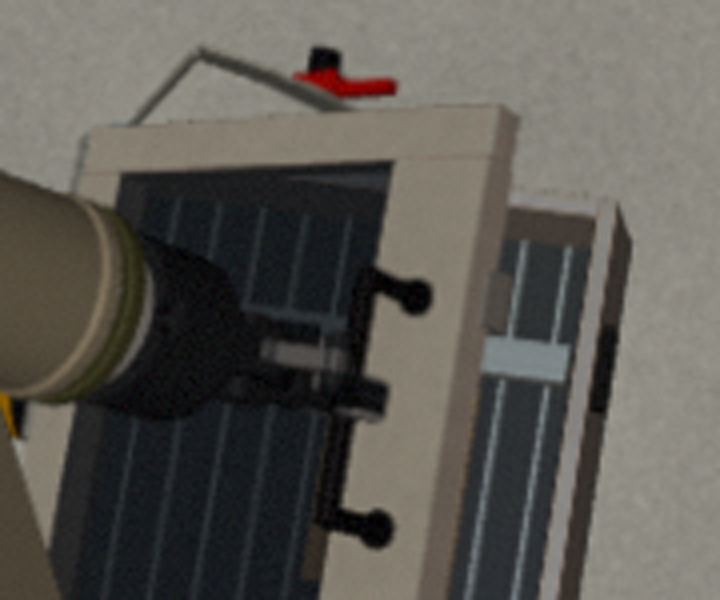

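The line in the scene crop now runs (222,77) to (665,222), just above and behind the finger at (375,145) to (460,175). The camera looks from above, so I need to correct for the 16 mm spacing. Measuring.

```bash
python3 -c "
from ptr import *
for n in('s11','s11b'):
    both(n,(128,38),(462,148))
for thr in(15,25,40):
    A,P=cen(('s11','s11b'),'scene',(440,218,452,240),thr); print('ptr dir %.4f off %.1f r %.0f-%.0f ray %.4f'%lineang(P,216))
# predicted centreline pixels
for an in(.455,.47,.485):
    print(an,'lid',proj('scene',[e(200,150-rr*np.cos(an),118+rr*np.sin(an)) for rr in(100,280)]).round(1).tolist())
from scipy.spatial.transform import Rotation as Ro
s=r.sense();R=Ro.from_euler('xyz',s['tcp_rot'],degrees=True).as_matrix();G=s['tool_pos']-11*R[:,0];v=G-e(35,150,118);print(np.arctan2(v[2],-v@Y)-np.arctan2(51,270),np.hypot(v[2],v@Y),'tool tilt',np.arccos(-R[2,0]))
"
```

```text
pointer dir 0.4344 off 7.1 r 192-220 mean-pt ang 0.4684 tip ang 0.4579 r 223
lid     dir 0.4720 off -1.9 r 30-284 mean-pt ang 0.4603 180
lid front-part ray ang 0.4645
pointer dir 0.4388 off 6.1 r 191-220 mean-pt ang 0.4685 tip ang 0.4599 r 222
lid     dir 0.4705 off -1.8 r 30-284 mean-pt ang 0.4590 181
lid front-part ray ang 0.4629
ptr dir 0.3408 off 34.4 r 191-224 ray 0.5059
ptr dir 0.4798 off -2.4 r 182-219 ray 0.4671
ptr dir 0.4494 off 4.1 r 183-219 ray 0.4684
0.455 lid [[473.5, 234.9], [414.4, 216.4]]
0.47 lid [[473.9, 234.4], [415.5, 214.9]]
0.485 lid [[474.3, 233.9], [416.6, 213.3]]
0.47362463994622594 275.2404760065927 tool tilt 0.4773853902660017
```

```bash
python3 -m jog '[[[0,0.0005,0.0008],[-0.0035,0.0005,0],-1],[[0,0.0005,0.0008],[-0.0035,0.0005,0],-1],[[0,0.0005,0.0008],[-0.0035,0.0005,0],-1]]'
python3 - <<'E'
from ptr import *
for n in('s12','s12b','s12c'): snap('scene',n); both(n,(128,37),(462,148))
for thr in(25,40):
    A,P=cen(('s12','s12b','s12c'),'scene',(440,218,452,240),thr); print('ptr dir %.4f off %.1f r %.0f-%.0f ray %.4f'%lineang(P,216))
s=r.sense();print(s['time'],s['tool_pos'],s['ft_force'],s['finger_gap'],s['qd'].round(2))
E
```

```text
time: 14.65
tool_pos: [595.5, 133.2, 277.8]
tcp_rot: [-0.1, 62.4, -98.5]
ft_force: [8.2, -2.9, -9.9]
finger_gap: 8.8
pointer dir 0.4367 off 6.6 r 192-220 mean-pt ang 0.4685 tip ang 0.4574 r 223
lid     dir 0.4730 off -1.8 r 30-285 mean-pt ang 0.4617 173
lid front-part ray ang 0.4658
pointer dir 0.4367 off 6.6 r 192-220 mean-pt ang 0.4684 tip ang 0.4572 r 223
lid     dir 0.4730 off -1.8 r 30-285 mean-pt ang 0.4616 174
lid front-part ray ang 0.4658
pointer dir 0.4367 off 6.6 r 192-220 mean-pt ang 0.4685 tip ang 0.4572 r 223
lid     dir 0.4730 off -1.8 r 30-285 mean-pt ang 0.4617 174
lid front-part ray ang 0.4658
ptr dir 0.4820 off -2.8 r 182-219 ray 0.4673
ptr dir 0.4468 off 4.7 r 183-219 ray 0.4686
14.8 [595.48031118 133.19448473 277.73047793] [ 7.95650248 -1.9149265  -9.55564149] 9.174433042967083 [-0.06 -0.01  0.09  0.02 -0.03 -0.01]
```

View pics/s12.png

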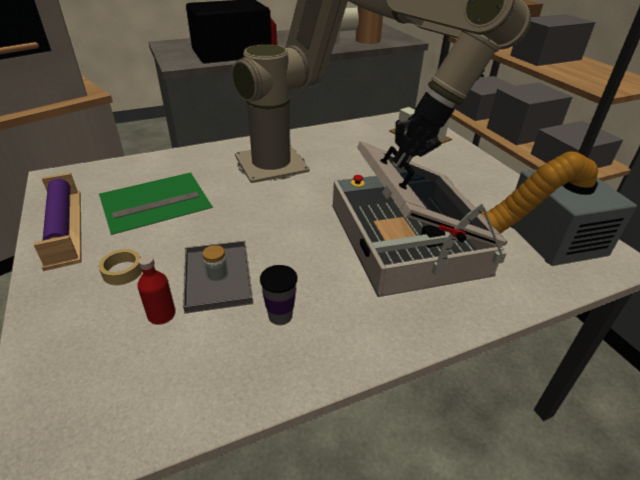

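The scene picture shows the lid held by the handle at about (400,165), with the line and pointer agreeing within a few mrad. The jar stands in the tray at (214,262) and the bystanders are where they were. Handing in.

```bash
python3 -c "
from bench import order; print(order.hand_in())"
```

```text
the job is handed in; nothing more can be done
None
```

The job was handed in at about 14.8 s. The jar of screws stands upright and released near the middle of the grey tray. The lid is held by its handle at about 0.47 rad, with a 90 N grip.

**Last checks**
- **Line against pointer:** measured the same way in the scene picture, the lid's black line read 0.462 to 0.466 rad and the red pointer 0.467 to 0.469 rad. That leaves the lid about 2 to 7 mrad low. The reading runs about 5 mrad low, judged from the shut lid.
- **Pointer and bystanders:** the pointer's reading did not change from the first picture. The cup, tape and bottle looked unmoved in the final scene picture.
- **Forces:** the wrist read about 8 N sideways and 10 N down while holding. The arm was still at the last reading.

**Where the checks disagreed**
- The direction fitted along the short pointer finger was noisy, from 0.44 to 0.48 rad, so I relied on the line from the hinge axis to the finger instead.
- An early estimate of the pointer from both cameras gave about 0.45 rad. I set it aside because the top camera judges that angle poorly.

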